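Back off the torque driver and shut it away in its drawer

ROBOT

A 7-joint arm with a two-finger parallel gripper is mounted at the origin on a cart in front of the work surface, level with it; the furniture and walls round the work are solid. World frame = base frame: x ahead of the robot, y to its left, z up, the work surface at z = 0. Lengths are in m, angles in rad, forces in N, time in s.
With the tool pointing down it reaches from about 0.4 to 0.85 m from the base axis. Payload 4.5 kg.
Tool frame: the origin (TCP) lies midway between the tips of the shut fingers; the grasp point (between the pads) lies 19 mm behind it (manip.pinch_z is the distance from the TCP to the grasp point, in m); z points along the fingers, y is the direction in which the jaws open and shut (so a half turn about z gives the same grasp; the last joint's range is limited). The gripper opens to 85 mm and grips with 20 to 120 N. Pads are 22 mm wide; open, the fingers measure 114 mm over their backs; the gripper's body (76 mm by 85 mm) begins 54 mm behind the grasp point. The pads swing forward as they close: fully open they stand 13 mm farther back than shut.
Start: joints at [1.29, 0.689, -0.195, 1.565, 0.157, 0.902, -0.215], TCP at [0.194, -0.594, 0.231] pointing down, gripper open.
Joint ranges: [-3.01, 3.01], [-0.46, 2.08], [-1.47, 1.51], [0.13, 2.56], [-1, 4.14], [0.04, 2.09], [-2.66, 2.66]. Speed limits (rad/s): [2.57, 2.57, 3.14, 3.14, 3.14, 3.14, 3.14].

INTERFACE

Orientations are given as a rotation vector (axis times angle).
In Python, from cell import manip, viewer, workorder gives the robot as it stands.
- The arm moves only by the tool carry_out, never from a script. Its argument "moves" is a list of rows, each a list of 3 entries, a list of its own where there are three numbers: the opening, from 0 (shut) to 1 (fully open), then the shift along the tool's x, y, z in m, then the turn, a rotation vector about the tool's x, y, z in degrees. In form: [[hand, [x, y, z], [ax, ay, az]], ...]. A call has 1 to 12 rows; each row shifts and turns the commanded pose from where the row before left it, along the tool's axes as they then stand; what a row does not reach is not made up. A row lasts 1/12 s, in which the tool goes at most 41.7 mm and 7.16 degrees, less where a joint would pass 70% of its speed; a pose out of reach is approached as far as the arm can. A call with a gripper value outside its range is refused whole. The fingers move at their own pace and stop on an object; "force" is the grip in N (left out, the last holds). Time passes only in rows, so rows that do not move let the fingers close. It gives the time, the measured TCP pose, the force and the opening at its end, in the units of the state.
- manip.state(): the state, without advancing time (a new reading comes with each control period).
- viewer.grab_frame(name): name is "scene" or "top"; returns a dict with "frame" (420x560x3 uint8, blue, green, red), "z_map" (420x560 float32, m along the optical axis (not along the pixel's ray), 0 where there is no reading), "K" (3x3 intrinsics, pixels), "extrinsics" (4x4, takes a point from camera to world coordinates). Camera axes: x right, y down, z forward; pixel columns grow to the right and rows downward; lengths in m; the calibration is good to about 2 mm. A picture is of the moment at which its call begins.
- workorder.job_done(): hands the job in, once; it reports no verdict.
The state is a dict: "t": time; "joint_positions": joint angles; "qvel": joint speeds; "joint_efforts": joint torques, N m; "tool_pos": TCP position; "ee_rot": TCP orientation; "contact_force": force on the tool from outside, world axes, zero at the start; "torque": the same for the moment, N m; "width": finger opening in m.
Only numpy, scipy, OpenCV 4.12 (cv2) and the standard library are available. Lean on these libraries where they do the work, as an engineer would, in place of code of your own. Each camera call takes 0.05 s, during which the arm holds its last target.

TASK

Put the adjustable torque driver away: carry it by its body to the bench torque checker, stand it in the checker's square socket and let go, then wind its setting sleeve back to 1, the lowest mark of its scale and not past it, so that its spring is stored slack. Then take it by the body again, stand it in the square pocket of the open drawer and push the drawer fully home until its catch clicks in. Never carry the driver by its sleeve; leave the short driver in its stand and the other things on the bench alone.

Things in the scene. Friction and masses are not known exactly. Their poses are not given: they have to be found in the camera images.
- torque_driver: adjustable torque driver, a loose tool standing upright, 104 mm tall, 0.3 kg, the taller of the two tools in the stand, with a bright ribbed sleeve on top. Origin: centre of its underside; z up its axis. From below: steel drive square 28 x 28 mm, z 0 to 20 mm, sides along x and y, tapering to 20 mm over the lowest 7 mm; black body z 22 to 73 mm; setting sleeve z 75 to 104 mm
- driver_hold (a point): centre of the torque driver's body, on its axis 60 mm above its underside: where to hold it. The black body is eight-sided, 42 mm across flats; the flats face +-x, +-y of the driver and the diagonals. The narrower sleeve rises 44 mm above this point, so the palm must stay more than that above it
- sleeve (a joint): setting of the driver's sleeve, rad: 0 = mark 1 (lowest), 0.4 = mark 2, 0.8 = mark 3, 1.2 = mark 4, 1.6 = mark 5, with a click at each (about 0.05 N m to pass one). It grows clockwise seen from above; wind it back counterclockwise. Below mark 1 there is one more, unmarked click at -0.4, which is wrong (spring off its seat)
- sleeve_grip: the ribbed setting sleeve of the torque driver, 31 mm diameter, z 75 to 104 mm from this origin, which is the driver's. A black pointer line on its top and side (its -x side) points at one of five marks on the bright ring round the sleeve's foot: mark 1 is the broad one, on the driver's -x side, the others follow clockwise from above
- preset_driver: the short preset driver, a loose tool 74 mm tall with a plain black knob (36 mm diameter) and no sleeve, on the same 28 mm drive square; stays in the stand. Origin: centre of its underside, z up
- stand: dark wooden bench stand, a fixed block 80 x 160 x 32 mm with two square wells (31 mm wide, 20 mm deep, floor 12 mm above the bench) at y = +-37.5 mm; one driver stands in each, which in which varies; its y runs roughly towards the robot. Origin: centre of its underside; x across, y along
- checker_socket (a point): centre of the floor of the square socket (31 mm wide, 20 mm deep, sides along this point's x and y) in the bright steel plate on top of the bench torque checker, a fixed grey case 150 x 120 mm with a display; the plate's top is 20 mm above this point and 47 mm above the bench, the case nowhere higher
- cabinet: fixed steel drawer unit on the bench, 225 mm deep (x), 220 mm wide (y), 152 mm high. Origin: bottom of its front edge at mid width; x points into the unit, the drawer slides out along -x
- drawer (a joint): how far the unit's one drawer stands open, m; 0 = fully home. A roller catch must be pushed over in the last 15 mm (about 11 N); past it, it draws the drawer home
- drawer_front (a point): point on the outer face of the drawer's front, on its middle, 120 mm above the bench; x points inwards (the way to push). The front is 216 mm wide, z 12 to 144 mm above the bench; a bar handle 110 mm wide stands 35 mm off it, 75 mm above the bench
- drawer_pocket (a point): centre of the floor of the square pocket (31 mm wide, 20 mm deep, sides along this point's x and y, floor 30 mm above the bench) in the drawer's black insert, 80 mm behind the outer face of the front. The drawer's side walls stand 96 mm to either side (y), 80 mm above the bench; a gripper has most room with its fingers to either side along y
- multimeter: bystander: multimeter on its back, 150 x 74 x 46 mm, origin under its centre
- gauge_spare: bystander: spare pressure gauge lying on its back, 95 x 63 x 34 mm, at the bench's front edge
- screwdriver: bystander: screwdriver lying at the bench's front edge, 175 mm long
There are look-alikes about, which are no part of the job. Leave any pink look-alike of the torque_driver alone.

How it is judged:
By the outcome, as a careful person would: the job done as asked, in the order asked, and still so for the second after the job is handed in, with the robot touching nothing.
It also fails if it takes over 72 s, if anything falls off the work surface, if the arm or the gripper's body presses on something with over 40 N, if the wrist force passes 120 N, or if a joint passes its speed limit or range.

## Working session

There is one attempt and no reset: what is moved stays moved. The work goes in short steps, Python scripts to look and compute and a tool call to move; the robot and the scene stay as the last step left them, time stands still between calls to the robot, and variables do not carry over. Pictures are saved under pics/ and viewed, and the job is handed in when it is done.

Besides the shell and the picture viewer there is one more tool, called after "Emit:" as name(argument=value, ...), one argument or row to a line, values as JSON. carry_out: Moves the arm, as the interface text tells. Its arguments: {"type":"object","properties":{"moves":{"type":"array"},"force":{"type":"number"}},"required":["moves"]}

```bash
ls; mkdir -p pics
cat > h.py <<'E'
import numpy as np, cv2
from scipy.spatial.transform import Rotation as R
from cell import manip, viewer, workorder
def grab(n,tag):
    f=viewer.grab_frame(n); f={k:np.array(v) for k,v in f.items()}
    cv2.imwrite(f'pics/{tag}.png',f['frame']); np.savez(f'pics/{tag}.npz',**f); return f
def load(tag): return dict(np.load(f'pics/{tag}.npz'))
def pts(f):
    z=f['z_map'];h,w=z.shape;u,v=np.meshgrid(np.arange(w),np.arange(h))
    K=f['K'];p=np.stack([(u-K[0,2])/K[0,0]*z,(v-K[1,2])/K[1,1]*z,z],-1)
    E=f['extrinsics'];return p@E[:3,:3].T+E[:3,3]
def ray(f,u,v,h):
    K=f['K'];E=f['extrinsics'];d=E[:3,:3]@np.linalg.inv(K)@np.array([u,v,1.]);o=E[:3,3]
    return o+d*(h-o[2])/d[2]
def proj(f,P):
    E=f['extrinsics'];c=E[:3,:3].T@(np.array(P)-E[:3,3]);q=f['K']@c;return q[:2]/q[2]
E
python3 - <<'E'
from h import *
for n in('scene','top'):
    f=grab(n,n+'0'); print(n,f['K'].tolist(),f['extrinsics'].round(3).tolist())
s=manip.state()
for k in s: print(k,s[k])
print(manip.pinch_z)
E
```

```text
pics
scene [[403.5143269843653, 0.0, 274.54880202510833], [0.0, 403.5143269843653, 209.42675831025932], [0.0, 0.0, 1.0]] [[-0.813, -0.321, 0.486, 0.033], [-0.583, 0.475, -0.66, 0.689], [-0.019, -0.819, -0.573, 0.671], [0.0, 0.0, 0.0, 1.0]]
top [[487.0209309480319, 0.0, 282.97045116639305], [0.0, 487.0209309480319, 213.18021224242102], [0.0, 0.0, 1.0]] [[0.005, -0.991, 0.136, 0.364], [-1.0, -0.005, 0.005, 0.024], [-0.004, -0.136, -0.991, 1.291], [0.0, 0.0, 0.0, 1.0]]
t 0.1
joint_positions [ 1.28981332  0.68992846 -0.19448644  1.5662593   0.15733251  0.90249605
 -0.21509935]
qvel [-3.29268102e-03 -1.86874942e-03  4.61932440e-04 -4.11038878e-03
  3.75455216e-04  3.50969658e-05  7.82429981e-04]
joint_efforts [-4.22476296e-03 -5.40606308e+01 -1.27109449e+00 -1.58986616e+01
  9.51616414e-03  4.47228362e-03 -1.73009703e-06]
tool_pos [ 0.1932544  -0.59374865  0.23054057]
ee_rot [-3.10111938e+00 -4.92277423e-01  6.76386570e-04]
contact_force [0.42840117 0.10005043 0.34858114]
torque [ 0.02324143 -0.01842908 -0.01251979]
width 0.08545952499164797
0.0187
```

View pics/scene0.png

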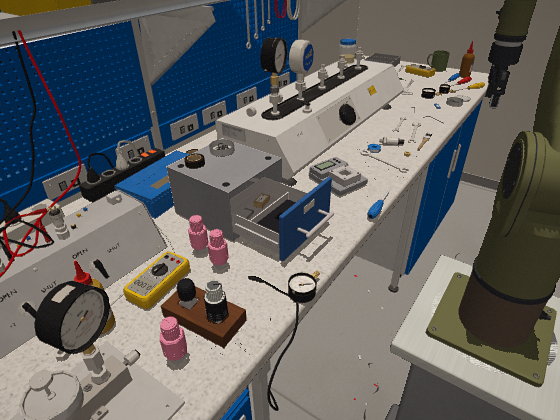

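View pics/top0.png

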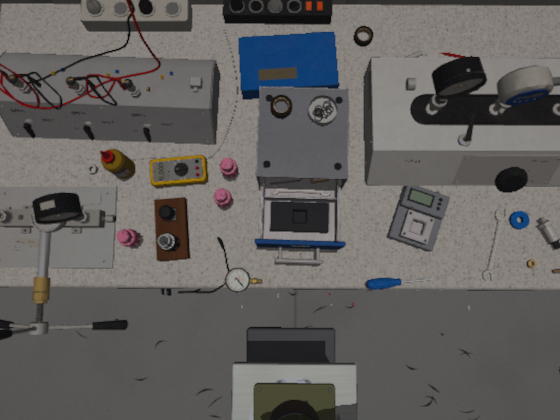

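The scene view shows the stand with the bright-sleeved driver at (215,293). In the top view it is at (167,241), the checker at (418,216) and the open drawer at (300,215). I'll enlarge these areas.

Run:
```python
from h import *
t=load('top0');s=load('scene0')
def crop(f,x,y,w,h,k): return cv2.resize(f['frame'][y:y+h,x:x+w],None,fx=k,fy=k,interpolation=cv2.INTER_CUBIC)
cv2.imwrite('pics/c1.png',np.hstack([crop(t,145,190,50,75,8),crop(s,190,260,50,75,8)]))
cv2.imwrite('pics/c2.png',np.hstack([crop(t,250,170,100,100,4),crop(t,380,175,100,100,4)]))
P=pts(t)
for n,(u,v) in dict(sleeve=(167,241),preset=(166,212),stand=(180,228),pocket=(299,217),plate=(432,228),front=(299,244),cab=(320,140),bench=(360,250)).items(): print(n,P[v,u].round(4))
```

```text
sleeve [0.4562 0.3103 0.1124]
preset [0.5307 0.3216 0.0874]
stand [0.4968 0.2978 0.0294]
pocket [ 0.5274 -0.0122  0.028 ]
plate [ 0.5007 -0.36    0.0229]
front [ 0.4482 -0.009   0.1439]
cab [ 0.6984 -0.0591  0.1528]
bench [ 0.4435 -0.1741  0.0028]
```

View pics/c1.png

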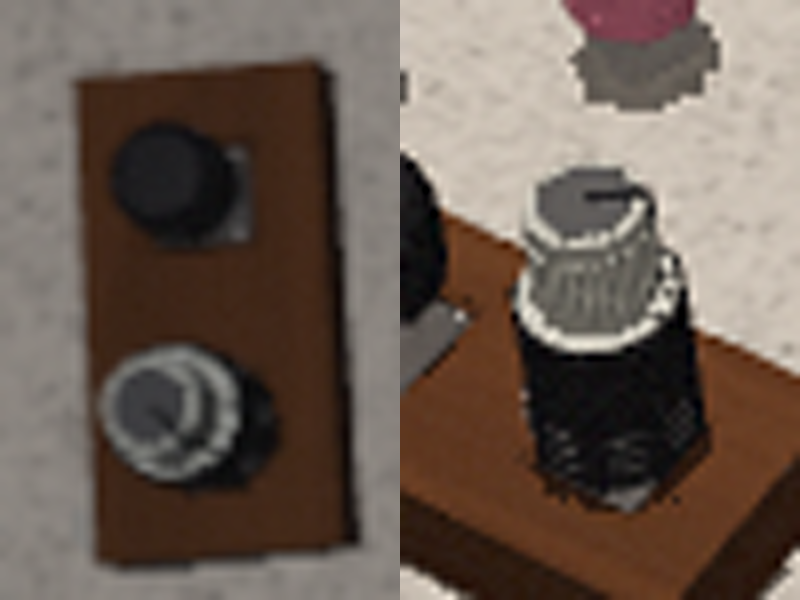

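View pics/c2.png

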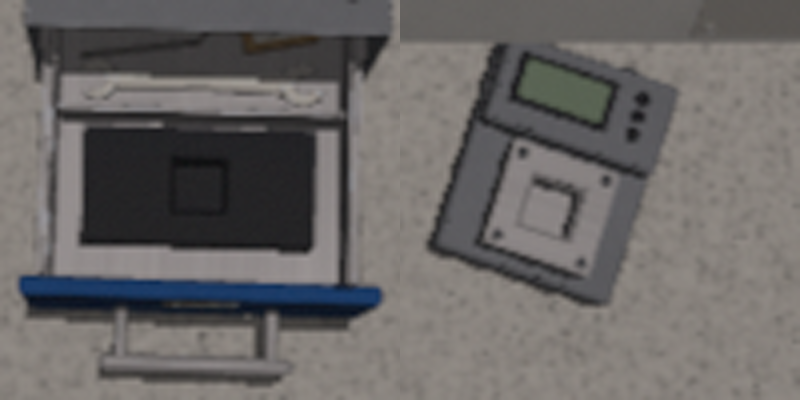

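Run:
```python
from h import *
t=load('top0');s=load('scene0')
# stand: brown mask top
def rect(f,mask,h):
    cs,_=cv2.findContours(mask.astype(np.uint8),cv2.RETR_EXTERNAL,cv2.CHAIN_APPROX_NONE)
    c=max(cs,key=cv2.contourArea)[:,0,:]
    w=np.array([ray(f,u,v,h)[:2] for u,v in c]);r=cv2.minAreaRect((w*1000).astype(np.float32));return r,c
def hsv(f): return cv2.cvtColor(f['frame'],cv2.COLOR_BGR2HSV).astype(int)
H=hsv(t);print('brown px',H[228,180],'plate',H[228,432],H[206,410],'ring')
m=np.zeros(H.shape[:2],bool);m[190:270,145:195]=True
br=m&(H[...,0]<15)&(H[...,1]>110)&(H[...,2]>45)
r,c=rect(t,br,.032);print('stand top',r)
P=pts(t)
for lab,reg,lo,hi in (('stand',(150,195,190,268),.022,.045),('plate',(380,455,180,255),.035,.06),('sleeveTop',(150,185,225,258),.1,.13),('cabTop',(250,355,85,185),.145,.16)):
    x0,x1,y0,y1=reg;q=P[y0:y1,x0:x1].reshape(-1,3);q=q[(q[:,2]>lo)&(q[:,2]<hi)]
    print(lab,len(q),'z med',np.median(q[:,2]).round(4),cv2.minAreaRect((q[:,:2]*1000).astype(np.float32)),'cent',q.mean(0).round(4))
# local raw: pixels of sleeve
g=t['frame'][228:256,152:186].mean(-1).astype(int)
for row in g[::1]: print(' '.join('%3d'%x for x in row))
```

```text
brown px [ 10 157  65] plate [150   7 105] [120  10  80] ring
stand top ((495.0200500488281, 321.32452392578125), (158.59539794921875, 78.48019409179688), 4.927399158477783)
stand 1420 z med 0.0313 ((495.06219482421875, 323.8119812011719), (160.1795196533203, 81.22602844238281), 4.981664180755615) cent [0.4955 0.32   0.0312]
plate 1679 z med 0.0432 ((533.4542236328125, -324.87054443359375), (116.00053405761719, 139.46315002441406), 70.97441864013672) cent [ 0.5423 -0.3282  0.0432]
sleeveTop 141 z med 0.1152 ((456.3525695800781, 319.5319519042969), (29.264392852783203, 30.04096794128418), 4.917897701263428) cent [0.4569 0.3182 0.1143]
cabTop 7697 z med 0.1517 ((719.6318359375, -16.53820037841797), (220.05873107910156, 227.23207092285156), 88.3600082397461) cent [ 0.7132 -0.0171  0.1518]
134 131 129  97  42  43  39  38  39  37  35  39  39  39  40  41  41  41  42  41  39  43  41  43  41  41  41  40  42  43  45  45  42  39
130 124 120  94  43  41  39  39  39  39  39  39  37  39  40  39  41  41  40  42  41  39  42  43  42  43  42  44  41  43  46  43  42  37
131 121 117  89  42  41  39  39
[... 2804 characters left out ...]
  43  44  44  42  42
133 133 132 129  96  38  40  42  39  39  39  40  41  37  36  32  25  30  33  30  29  29  32  31  38  43  44  44  44  44  45  45  45  44
129 129 130 129  95  40  42  42  40  40  40  39  40  40  40  41  35  37  41  43  43  43  43  42  43  43  44  43  43  43  44  43  44  41
131 130 127 127  96  39  42  41  39  40  40  40  39  38  39  41  39  41  41  41  41  43  42  43  42  42  43  43  44  42  42  45  44  41
132 129 124 125  95  41  40  42  38  40  38  38  41  40  40  39  40  41  41  41  42  43  43  43  41  43  43  44  43  44  43  45  44  41
134 132 124 124  96  45  42  41  38  39  38  38  40  39  40  41  41  40  40  42  42  43  44  44  41  41  44  45  44  44  44  45  44  42
```

```bash
cat >> h.py <<'E'
def samp(f,P):
    g=f['frame'].mean(-1).astype(np.float32);u,v=proj(f,P)
    return cv2.remap(g,np.float32([[u]]),np.float32([[v]]),cv2.INTER_LINEAR)[0,0]
def prof(f,cx,cy,z,r,step=10):
    return [int(samp(f,[cx+r*np.cos(a),cy+r*np.sin(a),z])) for a in np.deg2rad(np.arange(0,360,step))]
E
python3 - <<'E'
from h import *
t=load('top0');s=load('scene0')
P=pts(t)
cx,cy=.4570,.3185
print('ang ',list(range(0,360,10)))
for n,f in(('top',t),('sc',s)):
    for z,r in((.116,.006),(.116,.009),(.116,.012),(.0855,.0175),(.0855,.0185),(.0855,.0195)): print(n,z,r,prof(f,cx,cy,z,r))
q=pts(s)[255:320,185:245].reshape(-1,3);q=q[(q[:,2]>.11)&(q[:,2]<.125)];print('scene sleeve top',len(q),cv2.minAreaRect((q[:,:2]*1000).astype(np.float32)),q.mean(0))
# socket
H=cv2.cvtColor(t['frame'],cv2.COLOR_BGR2HSV)
x0,x1,y0,y1=400,432,212,240
print((P[y0:y1,x0:x1,2]*1000).astype(int))
E
```

```text
ang  [0, 10, 20, 30, 40, 50, 60, 70, 80, 90, 100, 110, 120, 130, 140, 150, 160, 170, 180, 190, 200, 210, 220, 230, 240, 250, 260, 270, 280, 290, 300, 310, 320, 330, 340, 350]
top 0.116 0.006 [62, 62, 61, 61, 62, 62, 62, 62, 61, 62, 62, 62, 62, 62, 62, 62, 62, 62, 62, 62, 61, 55, 48, 41, 43, 49, 56, 59, 61, 62, 62, 63, 63, 62, 62, 62]
top 0.116 0.009 [62, 62, 61, 60, 62, 65, 64, 66, 69, 71, 71, 69, 67, 69, 73, 72, 66, 68, 70, 68, 72, 78, 61, 40, 57, 66, 66, 63, 61, 62, 63, 62, 66, 65, 63, 63]
top 0.116 0.012 [89, 86, 88, 95, 88, 91, 103, 96, 96, 96, 94, 96, 105, 102, 110, 107, 102, 103, 104, 93, 101, 103, 79, 64, 85, 103, 115, 115, 115, 113, 90, 96, 104, 107, 99, 92]
top 0.0855 0.0175 [122, 118, 121, 97, 76, 61, 67, 67, 73, 80, 92, 105, 116, 94, 100, 110, 107, 92, 92, 81, 90, 85, 109, 71, 113, 111, 120, 120, 98, 119, 125, 138, 133, 119, 117, 112]
top 0.0855 0.0185 [128, 118, 118, 116, 90, 77, 73, 79, 80, 88, 102, 104, 100, 81, 86, 108, 87, 92, 97, 77, 70, 58, 86, 63, 93, 89, 105, 105, 81, 104, 122, 131, 126, 121, 112, 119]
top 0.0855 0.0195 [116, 110, 112, 110, 100, 91, 87, 91, 89, 93
[... 5337 characters left out ...]
 43   45
    48   27   25   21]
 [  31   43   47   44   45   44   42   41   44   41   44   47   46   47
    47   46   51   46   42   45   43   46   40   45   45   46   45   47
    43   20   19   22]
 [  21   19   34   31   38   41   47   49   46   46   47   47   49   46
    46   46   44   41   41   47   47   48   43   47   44   44   48   41
    49   23   25   20]
 [  20   23   19   25   27   26   35   39   45   43   48   45   46   47
    44   42   45   45   47   46   43   42   48   44   49   45   50   49
    24   22   27   23]
 [  25   25   20   21   19   26   22   22   27 1290   35   45   48   46
    49   45   49   42   51   45   45   47   42   44   49   47   41   48
    25   22   28   22]]
```

Run:
```python
from h import *
t=load('top0');s=load('scene0')
def big(m):
    n,l,st,c=cv2.connectedComponentsWithStats(m.astype(np.uint8),connectivity=4);i=1+np.argmax(st[1:,4]);return l==i
def hole(f,reg,zt,zlo,zhi,name,inv=1):
    x0,x1,y0,y1=reg;P=pts(f);m=np.zeros(P.shape[:2],bool)
    m[y0:y1,x0:x1]=True;Z=cv2.medianBlur(f['z_map'],3);K=f['K']
    m&=(P[...,2]<zhi)&(P[...,2]>zlo);m=big(m);v,u=np.nonzero(m)
    w=np.array([ray(f,a,b,zt)[:2] for a,b in zip(u,v)])
    print(name,m.sum(),'floor z',np.median(P[m][:,2]).round(4),'rim rect',cv2.minAreaRect((w*1000).astype(np.float32)),'cen',w.mean(0).round(4),'area mm',np.sqrt(cv2.contourArea(cv2.convexHull((w*1000).astype(np.float32)))).round(1))
hole(t,(405,426,218,236),.047,.01,.041,'top socket')
P=pts(t);zz=P[217:226,290:310,2];print((P[200:236,284:316,2]*1000).astype(int)[::2])
hole(t,(288,310,205,228),.050,.01,.044,'top pocket')
for n,p in(('socket',[.518,-.345,.047]),('pocket',[.527,-.012,.05]),('tp',[.457,.3185,.116])): print(n,proj(s,p),proj(t,p))
def crop(f,x,y,w,h,k): return cv2.resize(f['frame'][y:y+h,x:x+w],None,fx=k,fy=k,interpolation=cv2.INTER_CUBIC)
cv2.imwrite('pics/c3.png',np.hstack([crop(s,305,150,70,50,6),crop(s,240,175,60,50,6)]))
cv2.imwrite('pics/c4.png',np.hstack([crop(t,395,205,45,45,9),crop(t,277,195,45,45,9)]))
```

```text
top socket 141 floor z 0.0271 rim rect ((500.49127197265625, -313.4580078125), (30.481338500976562, 33.64578628540039), 69.98979187011719) cen [ 0.5008 -0.3133] area mm 30.4
[[  28   28   26   25   23   28   27   27   27   29   26   34   28   32
    29   33   31   36   40   34   34   36   36   36   35   37   38   40
    38   33 1290   39]
 [  47   51   45   46   48   49   50   53   45   48   52   49   45 1290
    48   49   49   48   47   48   52   47   21   19   20   25   19   22
    20   22   19   22]
 [  50   54   49   47   49   47   48   48   48   51   49   50   48   51
    48   46   47   50   48   49   52   50   46   46   45   51   50   49
    52   54   49   47]
 [  53   51   46   48   50   48   49   50   49   50   51   50   57   47
    53   49   52   50   47   50   49   50   48   47   48   47   52   51
    48   48   49   52]
 [  47   50   46   45   41   47   46   54   52   48   51   51   48   52
    49   48   52   49   49   52   48   48   47   48   49   51   47   48
    52   50   47   48]
 [  50   48   48   51   49   51   48   49   50   44   47   45   48   49
    51   47   49   
[... 1744 characters left out ...]
]
 [  19   18   24   20   18   22   20   21   18   24   19   21   23   21
    22   23   20   25   19   19   22   28   17   23   27   24   27   29
    21   31   32   29]
 [  20   16   23   19   19   22   20   17   20   20   24   22   21   20
    22   19   19   17   26   22   23   16   22   20   19   26   26   21
    18   19   26   21]]
top pocket 147 floor z 0.0297 rim rect ((524.5602416992188, -11.622152328491211), (31.112667083740234, 30.85354995727539), 0.14486798644065857) cen [ 0.5256 -0.0107] area mm 30.2
socket [343.96796454 166.68704181] [428.73071746 220.28359957]
pocket [281.46306431 216.11556918] [299.15431768 216.04448041]
tp [212.23724296 284.38277938] [163.25655575 240.54257241]
```

View pics/c3.png

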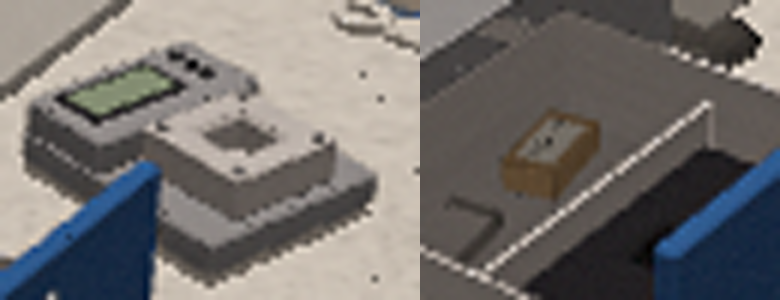

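View pics/c4.png

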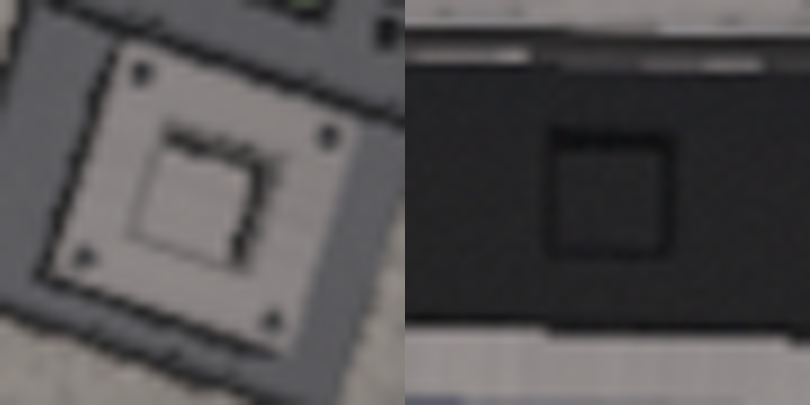

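Run:
```python
from h import *
t=load('top0');s=load('scene0')
c=np.array([[141,72],[329,135],[272,320],[84,257]],float);uv=(c+.5)/9-.5+[395,205]
w=np.array([ray(t,u,v,.047)[:2] for u,v in uv]);print('screws',w.round(4).tolist(),'cen',w.mean(0))
d=np.roll(w,-1,0)-w;print(np.linalg.norm(d,axis=1),np.degrees(np.arctan2(d[:,1],d[:,0])))
print('scene socket',ray(s,(240.5)/6-.5+305,(137.5)/6-.5+150,.047))
c=np.array([[555,140],[668,140],[668,250],[555,250]],float)-[405,0];uv=(c+.5)/9-.5+[277,195]
w=np.array([ray(t,u,v,.05)[:2] for u,v in uv]);print('pocket',w.round(4).tolist(),w.mean(0))
# two-view heights: socket
def tri(p1,p2):
    A=[];b=[]
    M=np.zeros((3,3));B=np.zeros(3)
    for f,(u,v) in((t,p1),(s,p2)):
        E=f['extrinsics'];q=E[:3,:3]@np.linalg.inv(f['K'])@[u,v,1];q/=np.linalg.norm(q);N=np.eye(3)-np.outer(q,q);M+=N;B+=N@E[:3,3]
    return np.linalg.solve(M,B)
print('tri socket',tri((417.5,226.3),(345,172.4)))
# drawer front face, top edge blue
P=pts(t);H=cv2.cvtColor(t['frame'],cv2.COLOR_BGR2HSV)
m=(H[...,0]>100)&(H[...,0]<125)&(H[...,1]>150)&(P[...,2]>.135)&(P[...,2]<.152);m[:225]=0;m[260:]=0
q=P[m];print('front',len(q),q.mean(0),cv2.minAreaRect((q[:,:2]*1000).astype(np.float32)))
st=manip.state();print(R.from_rotvec(st['ee_rot']).as_matrix().round(3))
a=np.deg2rad(-1.64);print('front mid from pocket',np.array([.5256,-.0107])-.08*np.array([np.cos(a),np.sin(a)]))
```

```text
screws [[0.5378, -0.2981], [0.5199, -0.3512], [0.4669, -0.3331], [0.4846, -0.2803]] cen [ 0.50230959 -0.31566992]
[0.05601865 0.05600613 0.05570002 0.05612576] [-108.64542019  161.1809118    71.47769425  -18.49331724]
scene socket [ 0.49946716 -0.31364114  0.047     ]
pocket [[0.5423, 0.0033], [0.5425, -0.029], [0.5108, -0.029], [0.5107, 0.0032]] [ 0.52657092 -0.01288746]
tri socket [ 0.50119144 -0.31683776  0.0450907 ]
front 407 [ 0.45163874 -0.01020188  0.14295601] ((451.5851745605469, -10.006950378417969), (210.07591247558594, 11.191976547241211), 88.1634750366211)
[[ 0.951  0.31  -0.001]
 [ 0.31  -0.951  0.002]
 [-0.    -0.002 -1.   ]]
front mid from pocket [ 0.44563277 -0.00841044]
```

```bash
cat > go.py <<'E'
# usage: go.py x y z yawdeg rows  -> per row tool displacement to TCP target (tool down, tool-x yaw)
import sys
from h import *
x,y,z,yaw,n=map(float,sys.argv[1:6]);s=manip.state()
M=R.from_rotvec(s['ee_rot']).as_matrix();p=np.array(s['tool_pos'])
a=np.deg2rad(yaw);T=np.array([[np.cos(a),np.sin(a),0],[np.sin(a),-np.cos(a),0],[0,0,-1]])
rv=R.from_matrix(M.T@T).as_rotvec(degrees=True)
d=M.T@(np.array([x,y,z])-p)
print('t',round(s['t'],2),'pos',p.round(4),'xyaw',np.degrees(np.arctan2(M[1,0],M[0,0])).round(2),'F',np.round(s['contact_force'],1),'tau',np.round(s['torque'],3),'w',round(s['width'],4),'j',np.round(s['joint_positions'],2))
print('total d',d.round(4),'rv',rv.round(2),'| per row d',(d/n).round(4),'rv',(rv/n).round(2))
E
echo ok
```

```text
ok
```

Emit:
carry_out(
  moves=[
    [1,[0.03,-0.016,-0.009],[0,0,0]],
    [1,[0.03,-0.016,-0.009],[0,0,0]],
    [1,[0.03,-0.016,-0.009],[0,0,0]],
    [1,[0.03,-0.016,-0.009],[0,0,0]],
    [1,[0.03,-0.016,-0.009],[0,0,0]],
    [1,[0.03,-0.016,-0.009],[0,0,0]],
    [1,[0.03,-0.016,-0.009],[0,0,0]],
    [1,[0.03,-0.016,-0.009],[0,0,0]],
    [1,[0.03,-0.016,-0.009],[0,0,0]],
    [1,[0.03,-0.016,-0.009],[0,0,0]],
    [1,[0.03,-0.016,-0.009],[0,0,0]],
    [1,[0.03,-0.016,-0.009],[0,0,0]],
  ],
)

```text
t: 1.1
tool_pos: [0.477, -0.2987, 0.3394]
ee_rot: [-3.102, -0.492, 0.001]
contact_force: [0.2, -0.2, 0.4]
width: 0.0855
```

```bash
python3 go.py .457 .3188 .33 4.9 18
```

```text
t 1.1 pos [ 0.477  -0.2987  0.3394] xyaw 18.04 F [ 0.2 -0.2  0.4] tau [-0.033 -0.04   0.023] w 0.0855 j [ 0.6   0.49 -0.21  1.6   0.11  1.06 -0.89]
total d [ 0.1722 -0.5934  0.0096] rv [-0.02  0.04 13.14] | per row d [ 0.0096 -0.033   0.0005] rv [-0.    0.    0.73]
```

Emit:
carry_out(
  moves=[
    [1,[0.0096,-0.033,0],[0,0,0]],
    [1,[0.0096,-0.033,0],[0,0,0]],
    [1,[0.0096,-0.033,0],[0,0,0]],
    [1,[0.0096,-0.033,0],[0,0,0]],
    [1,[0.0096,-0.033,0],[0,0,0]],
    [1,[0.0096,-0.033,0],[0,0,0]],
    [1,[0.0096,-0.033,0],[0,0,0]],
    [1,[0.0096,-0.033,0],[0,0,0]],
    [1,[0.0096,-0.033,0],[0,0,0]],
    [1,[0.0096,-0.033,0],[0,0,0]],
    [1,[0.0096,-0.033,0],[0,0,0]],
    [1,[0.0096,-0.033,0],[0,0,0]],
  ],
)

```text
t: 2.1
tool_pos: [0.4626, 0.1134, 0.3391]
ee_rot: [3.102, 0.492, -0.001]
contact_force: [1.2, 0.3, -0.7]
width: 0.0853
```

Emit:
carry_out(
  moves=[
    [1,[0.0096,-0.033,0],[0,0,0]],
    [1,[0.0096,-0.033,0],[0,0,0]],
    [1,[0.0096,-0.033,0],[0,0,0]],
    [1,[0.0096,-0.033,0],[0,0,0]],
    [1,[0.0096,-0.033,0],[0,0,0]],
    [1,[0.0096,-0.033,0],[0,0,0]],
    [1,[0,0,0],[0,0,4.4]],
    [1,[0,0,0],[0,0,4.4]],
    [1,[0,0,0],[0,0,4.4]],
    [1,[0,0,0],[0,0,0]],
  ],
)

```text
t: 2.93
tool_pos: [0.4564, 0.3181, 0.3387]
ee_rot: [3.138, 0.13, -0.001]
contact_force: [0.4, 0.1, 0.3]
width: 0.0855
```

```bash
python3 go.py .457 .3188 .053 4.9 11;  python3 -c "
from h import *
grab('top','top1')"
```

```text
t 2.93 pos [0.4564 0.3181 0.3387] xyaw 4.76 F [0.4 0.1 0.3] tau [-0.008  0.033 -0.026] w 0.0855 j [-0.54  0.48 -0.25  1.62  0.13  1.05 -2.31]
total d [ 0.0009 -0.001   0.2857] rv [ 0.06  0.05 -0.14] | per row d [ 0.0001 -0.0001  0.026 ] rv [ 0.01  0.   -0.01]
```

View pics/top1.png

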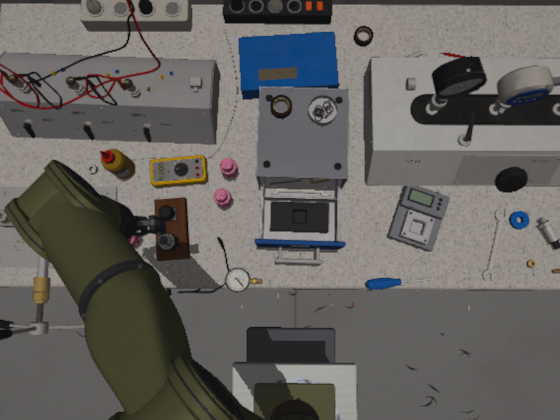

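```bash
python3 -c "
from h import *
grab('scene','scene1')"
```

```text
(no output)
```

View pics/scene1.png

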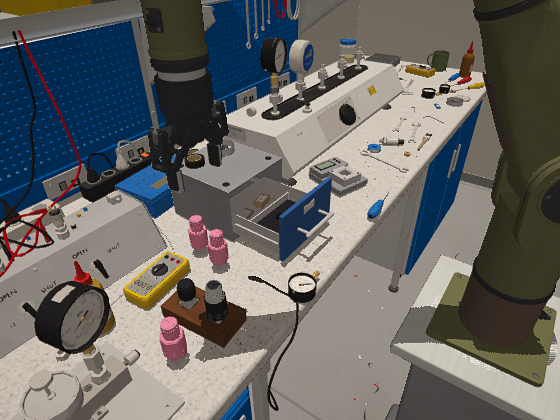

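Emit:
carry_out(
  moves=[
    [1,[0.0007,-0.001,0.024],[0,0,0]],
    [1,[0,0,0.027],[0,0,0]],
    [1,[0,0,0.027],[0,0,0]],
    [1,[0,0,0.027],[0,0,0]],
    [1,[0,0,0.027],[0,0,0]],
    [1,[0,0,0.027],[0,0,0]],
    [1,[0,0,0.027],[0,0,0]],
    [1,[0,0,0.022],[0,0,0]],
    [1,[0,0,0.022],[0,0,0]],
    [1,[0,0,0.02],[0,0,0]],
    [1,[0,0,0.018],[0,0,0]],
    [1,[0,0,0.018],[0,0,0]],
  ],
)

```text
t: 4.03
tool_pos: [0.4574, 0.319, 0.0522]
ee_rot: [-3.138, -0.135, 0.001]
contact_force: [-0.5, 0.3, 0.1]
width: 0.0852
```

```bash
python3 go.py .457 .3188 .053 4.9 1;  python3 -c "
from h import *
s=grab('scene','scene2')
cv2.imwrite('pics/s2c.png',cv2.resize(s['frame'][200:360,130:290],None,fx=4,fy=4))"
```

```text
t 4.03 pos [0.4574 0.319  0.0522] xyaw 4.93 F [-0.5  0.3  0.1] tau [ 0.028 -0.018 -0.015] w 0.0852 j [-0.61  0.88 -0.13  1.9   0.27  0.39 -2.44]
total d [-0.0004  0.0001 -0.0008] rv [-0.02  0.02  0.03] | per row d [-0.0004  0.0001 -0.0008] rv [-0.02  0.02  0.03]
```

View pics/s2c.png

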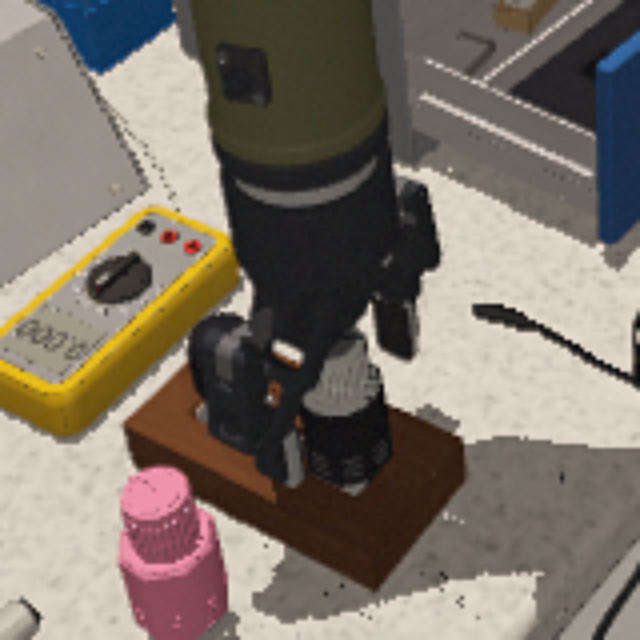

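The driver's body, at (345,430) in this crop, lies between the open fingers, and the pink look-alike is clear at left. I'll close on it.

Emit:
carry_out(
  moves=[
    [0,[0,0,0],[0,0,0]],
    [0,[0,0,0],[0,0,0]],
    [0,[0,0,0],[0,0,0]],
    [0,[0,0,0],[0,0,0]],
    [0,[0,0,0],[0,0,0]],
    [0,[0,0,0],[0,0,0]],
    [0,[0,0,0],[0,0,0]],
    [0,[0,0,0],[0,0,0]],
  ],
  force=50,
)

```text
t: 4.75
tool_pos: [0.4582, 0.3198, 0.0547]
ee_rot: [-3.137, -0.133, -0.003]
contact_force: [-1.1, -0.3, 5.7]
width: 0.0409
```

```bash
python3 go.py .457 .3188 .053 4.9 1
```

```text
t 4.75 pos [0.4582 0.3198 0.0547] xyaw 4.84 F [-1.1 -0.3  5.7] tau [-0.036  0.087 -0.002] w 0.0409 j [-0.61  0.87 -0.13  1.9   0.27  0.39 -2.44]
total d [-0.0013  0.0009  0.0017] rv [-0.08 -0.13 -0.06] | per row d [-0.0013  0.0009  0.0017] rv [-0.08 -0.13 -0.06]
```

Emit:
carry_out(
  moves=[
    [0,[0,0,-0.008],[0,0,0]],
    [0,[0,0,-0.01],[0,0,0]],
    [0,[0,0,-0.012],[0,0,0]],
    [0,[0,0,-0.015],[0,0,0]],
    [0,[0,0,-0.02],[0,0,0]],
    [0,[0,0,-0.025],[0,0,0]],
    [0,[0,0,-0.03],[0,0,0]],
    [0,[0,0,-0.03],[0,0,0]],
    [0,[0,0,-0.03],[0,0,0]],
    [0,[0,0,-0.03],[0,0,0]],
    [0,[0,0,-0.03],[0,0,0]],
    [0,[0,0,-0.02],[0,0,0]],
  ],
)

```text
t: 5.75
tool_pos: [0.4573, 0.3191, 0.3169]
ee_rot: [-3.137, -0.133, -0.004]
contact_force: [0.1, 0.5, -2.7]
width: 0.0414
```

```bash
python3 go.py .5015 -.3145 .30 -18.6 20;  python3 -c "
from h import *
s=grab('scene','scene3')
cv2.imwrite('pics/s3c.png',cv2.resize(s['frame'][20:340,100:320],None,fx=2.5,fy=1.8))"
```

```text
t 5.75 pos [0.4573 0.3191 0.3169] xyaw 4.85 F [ 0.1  0.5 -2.7] tau [ 0.035 -0.079  0.018] w 0.0414 j [-0.54  0.5  -0.25  1.66  0.14  1.   -2.32]
total d [-0.0096  0.6351  0.0159] rv [-0.12 -0.12 23.45] | per row d [-0.0005  0.0318  0.0008] rv [-0.01 -0.01  1.17]
```

View pics/s3c.png

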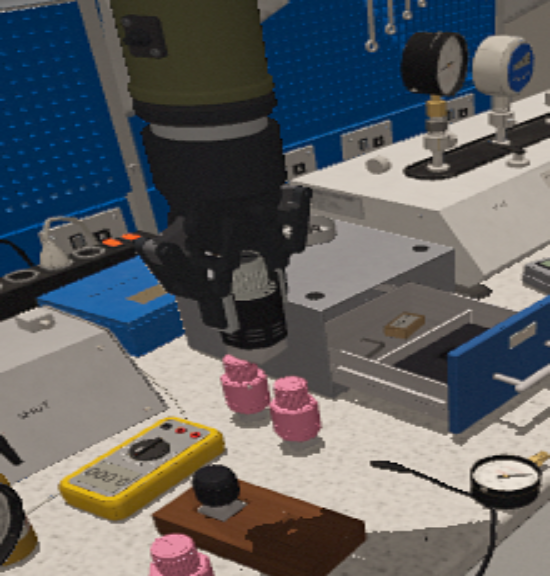

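The driver hangs upright in the fingers at (258,300), and the preset driver stays in the stand.

Emit:
carry_out(
  moves=[
    [0,[-0.0005,0.025,0],[0,0,0]],
    [0,[-0.0005,0.035,0],[0,0,0]],
    [0,[-0.0005,0.035,0],[0,0,0]],
    [0,[-0.0005,0.035,0],[0,0,0]],
    [0,[-0.0005,0.035,0],[0,0,0]],
    [0,[-0.0005,0.035,0],[0,0,0]],
    [0,[-0.0005,0.035,0],[0,0,0]],
    [0,[-0.0005,0.035,0],[0,0,0]],
    [0,[-0.0005,0.035,0],[0,0,0]],
    [0,[-0.0005,0.035,0],[0,0,0]],
    [0,[-0.0005,0.035,0],[0,0,0]],
    [0,[-0.0005,0.035,0],[0,0,0]],
  ],
)

```text
t: 6.8
tool_pos: [0.4846, -0.0916, 0.3132]
ee_rot: [-3.139, -0.133, 0.002]
contact_force: [1.2, -0.1, -3.3]
width: 0.041
```

Emit:
carry_out(
  moves=[
    [0,[-0.0005,0.035,0],[0,0,0]],
    [0,[-0.0005,0.035,0],[0,0,0]],
    [0,[-0.0005,0.035,0],[0,0,0]],
    [0,[-0.0005,0.035,0],[0,0,0]],
    [0,[-0.0005,0.035,0],[0,0,0]],
    [0,[-0.0005,0.035,0],[0,0,0]],
    [0,[0,0.015,0],[0,0,4]],
    [0,[0,0,0],[0,0,4.9]],
    [0,[0,0,0],[0,0,4.9]],
    [0,[0,0,0],[0,0,4.9]],
    [0,[0,0,0],[0,0,4.7]],
    [0,[0,0,0],[0,0,0]],
  ],
)

```text
t: 7.8
tool_pos: [0.501, -0.3138, 0.3129]
ee_rot: [-3.099, 0.509, 0.003]
contact_force: [-0.3, -0.5, -3.3]
width: 0.0412
```

```bash
python3 go.py .5015 -.3145 .12 -18.6 10;  python3 -c "
from h import *
s=grab('scene','scene4');t=grab('top','top4')
cv2.imwrite('pics/s4c.png',np.hstack([cv2.resize(s['frame'][60:230,260:430],None,fx=2.3,fy=2.3),cv2.resize(t['frame'][150:320,360:530],None,fx=2.3,fy=2.3)]))"
```

```text
t 7.8 pos [ 0.501  -0.3138  0.3129] xyaw -18.67 F [-0.3 -0.5 -3.3] tau [-0.025 -0.006 -0.015] w 0.0412 j [ 0.53  0.55 -0.08  1.56  0.05  1.03 -1.46]
total d [0.0011 0.0006 0.1929] rv [-0.01  0.11 -0.07] | per row d [0.0001 0.0001 0.0193] rv [-0.    0.01 -0.01]
```

View pics/s4c.png

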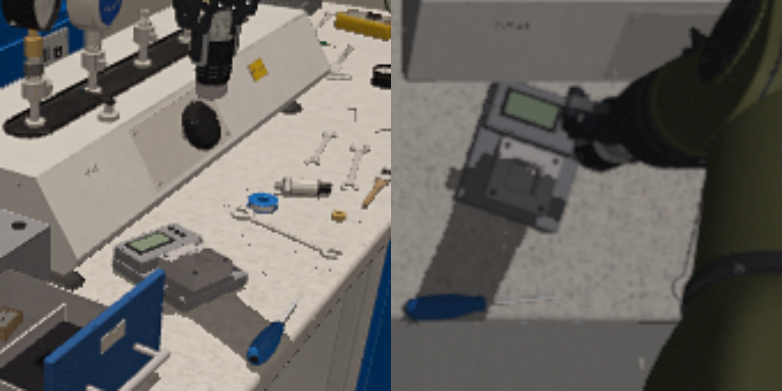

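Emit:
carry_out(
  moves=[
    [0,[0.001,0.0005,0.02],[0,0,0]],
    [0,[0,0,0.03],[0,0,0]],
    [0,[0,0,0.03],[0,0,0]],
    [0,[0,0,0.03],[0,0,0]],
    [0,[0,0,0.03],[0,0,0]],
    [0,[0,0,0.025],[0,0,0]],
    [0,[0,0,0.02],[0,0,0]],
    [0,[0,0,0.015],[0,0,0]],
    [0,[0,0,0.008],[0,0,0]],
    [0,[0,0,0],[0,0,0]],
  ],
)

```text
t: 8.73
tool_pos: [0.5017, -0.3144, 0.1036]
ee_rot: [-3.099, 0.504, 0.005]
contact_force: [0.4, 0.4, -3.3]
width: 0.0411
```

```bash
python3 go.py .5015 -.3145 .07 -18.6 7;  python3 -c "
from h import *
s=grab('scene','scene5');t=grab('top','top5')
cv2.imwrite('pics/s5c.png',np.hstack([cv2.resize(s['frame'][110:210,290:390],None,fx=4,fy=4),cv2.resize(t['frame'][170:270,370:470],None,fx=4,fy=4)]))"
```

```text
t 8.73 pos [ 0.5017 -0.3144  0.1036] xyaw -18.48 F [ 0.4  0.4 -3.3] tau [0.009 0.012 0.012] w 0.0411 j [ 0.52  0.82 -0.06  1.77  0.09  0.56 -1.49]
total d [-0.      0.0001  0.0336] rv [-0.05  0.2   0.12] | per row d [-0.      0.      0.0048] rv [-0.01  0.03  0.02]
```

View pics/s5c.png

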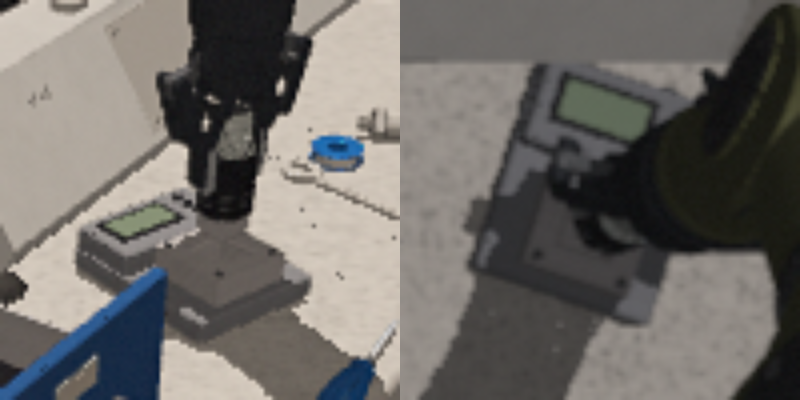

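Emit:
carry_out(
  moves=[
    [0,[0,0,0.006],[0,0,0]],
    [0,[0,0,0.006],[0,0,0]],
    [0,[0,0,0.004],[0,0,0]],
    [0,[0,0,0.003],[0,0,0]],
  ],
)

```text
t: 9.17
tool_pos: [0.5027, -0.3151, 0.086]
ee_rot: [-3.1, 0.506, 0.0]
contact_force: [0.3, 0.4, -2.9]
width: 0.0415
```

Emit:
carry_out(
  moves=[
    [0,[0,0,0.004],[0,0,0]],
    [0,[0,0,0.004],[0,0,0]],
    [0,[0,0,0.003],[0,0,0]],
  ],
)

```text
t: 9.42
tool_pos: [0.5027, -0.3151, 0.0748]
ee_rot: [-3.1, 0.507, 0.0]
contact_force: [0.1, -0.3, -2.9]
width: 0.0413
```

Emit:
carry_out(
  moves=[
    [0,[0,0,0.002],[0,0,0]],
    [0,[0,0,0.002],[0,0,0]],
    [0,[0,0,0.002],[0,0,0]],
  ],
)

```text
t: 9.67
tool_pos: [0.503, -0.3153, 0.0697]
ee_rot: [3.1, -0.507, 0.001]
contact_force: [-2.6, 2.3, 22.1]
width: 0.0413
```

Emit:
carry_out(
  moves=[
    [0,[0,0,-0.001],[0,0,0]],
    [1,[0,0,0],[0,0,0]],
    [1,[0,0,0],[0,0,0]],
    [1,[0,0,0],[0,0,0]],
    [1,[0,0,0],[0,0,0]],
    [1,[0,0,0],[0,0,0]],
    [1,[0,0,0],[0,0,0]],
    [1,[0,0,0],[0,0,0]],
  ],
)

```text
t: 10.33
tool_pos: [0.5028, -0.3152, 0.0703]
ee_rot: [3.1, -0.507, 0.0]
contact_force: [-0.1, 0.2, 0.3]
width: 0.0854
```

Emit:
carry_out(
  moves=[
    [1,[0,0,-0.02],[0,0,0]],
    [1,[0,0,-0.03],[0,0,0]],
    [1,[0,0,-0.03],[0,0,0]],
    [1,[0,0,-0.03],[0,0,0]],
    [1,[0,0,-0.03],[0,0,0]],
    [1,[0,0,-0.02],[0,0,0]],
    [1,[0,0,0],[0,0,0]],
  ],
)

```text
t: 10.92
tool_pos: [0.5053, -0.3167, 0.2351]
ee_rot: [3.097, -0.507, 0.014]
contact_force: [-0.2, -0.5, 0.4]
width: 0.0853
```

```bash
python3 go.py .5015 -.3145 .07 -18.6 7;  python3 -c "
from h import *
s=grab('scene','scene6');t=grab('top','top6')
cv2.imwrite('pics/s6c.png',np.hstack([cv2.resize(s['frame'][110:210,290:390],None,fx=4,fy=4),cv2.resize(t['frame'][170:270,370:470],None,fx=4,fy=4)]))
P=pts(s);q=P[130:200,310:380].reshape(-1,3);q=q[(q[:,2]>.122)&(q[:,2]<.14)]
print(len(q),q.mean(0),cv2.minAreaRect((q[:,:2]*1000).astype(np.float32)))
"
```

```text
t 10.92 pos [ 0.5053 -0.3167  0.2351] xyaw -18.58 F [-0.2 -0.5  0.4] tau [-0.047 -0.02   0.064] w 0.0853 j [ 0.53  0.64 -0.08  1.66  0.06  0.83 -1.47]
total d [-0.0058 -0.0011  0.1651] rv [ 0.1  -0.52  0.02] | per row d [-0.0008 -0.0002  0.0236] rv [ 0.01 -0.07  0.  ]
252 [ 0.50729641 -0.20154923  0.13029365] ((504.4626770019531, -229.38656616210938), (122.04596710205078, 426.08367919921875), 31.509206771850586)
```

View pics/s6c.png

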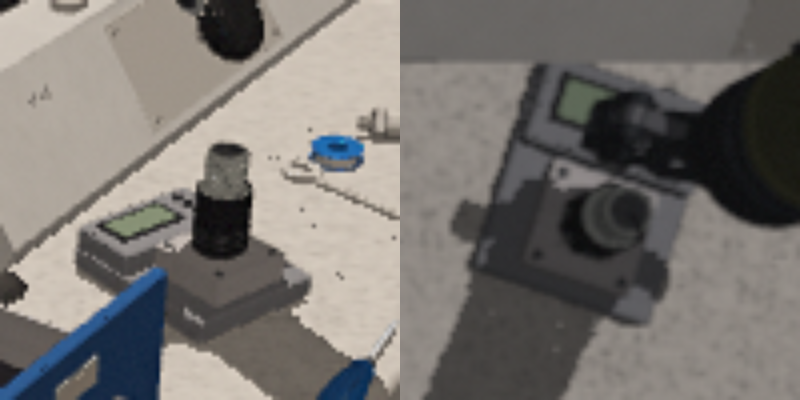

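```bash
python3 -c "
from h import *
s=load('scene6');t=load('top6')
for f,n,(x0,x1,y0,y1) in((s,'s',(335,360,140,165)),(t,'t',(412,438,212,235))):
  P=pts(f);q=P[y0:y1,x0:x1].reshape(-1,3);q=q[(q[:,2]>.121)&(q[:,2]<.14)]
  print(n,len(q),q.mean(0).round(4),cv2.minAreaRect((q[:,:2]*1000).astype(np.float32)))
for n,f in(('t',t),('s',s)):
  for r in(.005,.008,.011): print(n,r,prof(f,.5020,-.3155,.131,r))
"; python3 go.py .5025 -.315 .102 -18.6 6
```

```text
s 65 [ 0.4985 -0.3091  0.1294] ((499.808349609375, -310.98602294921875), (28.74249839782715, 28.25254249572754), 3.2645578384399414)
t 139 [ 0.5014 -0.3126  0.1296] ((501.98175048828125, -313.330810546875), (29.362491607666016, 28.407386779785156), 58.61418533325195)
t 0.005 [31, 31, 32, 32, 33, 32, 32, 32, 31, 31, 31, 32, 32, 32, 31, 31, 30, 29, 29, 27, 25, 23, 24, 25, 27, 29, 31, 31, 31, 32, 31, 31, 31, 30, 30, 30]
t 0.008 [32, 31, 31, 31, 32, 32, 31, 31, 30, 32, 33, 34, 33, 34, 34, 35, 35, 35, 33, 32, 29, 26, 26, 30, 32, 32, 33, 33, 33, 31, 31, 33, 33, 32, 31, 32]
t 0.011 [39, 40, 44, 43, 41, 44, 44, 45, 45, 48, 49, 50, 50, 49, 50, 50, 52, 52, 53, 50, 39, 35, 44, 51, 53, 54, 53, 54, 52, 48, 45, 45, 45, 43, 44, 41]
s 0.005 [39, 40, 41, 42, 43, 44, 43, 43, 43, 43, 43, 44, 46, 47, 46, 45, 44, 42, 40, 37, 35, 33, 31, 29, 28, 30, 31, 32, 34, 36, 38, 40, 39, 38, 38, 38]
s 0.008 [37, 39, 40, 45, 51, 55, 56, 56, 57, 58, 61, 63, 62, 59, 60, 59, 57, 52, 46, 42, 38, 33, 26, 23, 29, 31, 28, 30, 32, 33, 35, 35, 34, 33, 34, 35]
s 0.011 [58, 63, 63, 67, 71, 76, 80, 79, 80, 80, 82, 84, 78, 74, 79, 82, 83, 77, 72, 67, 59, 48, 32, 40, 56, 54, 45, 40, 57, 70, 80, 72, 63, 51, 38, 53]
t 11.02 pos [ 0.503  -0.3153  0.2309] xyaw -18.56 F [-0.4 -0.3 -0.4] tau [ 0.002  0.03  -0.002] w 0.0853 j [ 0.53  0.64 -0.08  1.67  0.06  0.83 -1.47]
total d [-0.0007 -0.0002  0.1289] rv [ 0.02 -0.09  0.04] | per row d [-0.0001 -0.      0.0215] rv [ 0.   -0.01  0.01]
```

Emit:
carry_out(
  moves=[
    [1,[-0.001,-0.0005,0.025],[0,0,0]],
    [1,[0,0,0.03],[0,0,0]],
    [1,[0,0,0.03],[0,0,0]],
    [1,[0,0,0.025],[0,0,0]],
    [1,[0,0,0.015],[0,0,0]],
    [1,[0,0,0.004],[0,0,0]],
    [1,[0,0,0],[0,0,0]],
  ],
)

```text
t: 11.6
tool_pos: [0.5003, -0.3134, 0.099]
ee_rot: [-3.099, 0.506, 0.008]
contact_force: [0.4, -0.3, 0.6]
width: 0.0851
```

Emit:
carry_out(
  moves=[
    [0,[0,0,0],[0,0,0]],
    [0,[0,0,0],[0,0,0]],
    [0,[0,0,0],[0,0,0]],
    [0,[0,0,0],[0,0,0]],
    [0,[0,0,0],[0,0,0]],
    [0,[0,0,0],[0,0,0]],
    [0,[0,0,0],[0,0,0]],
    [0,[0,0,0],[0,0,0]],
    [0,[0,0,0],[0,0,0]],
  ],
  force=25,
)

```text
t: 12.35
tool_pos: [0.5025, -0.3148, 0.1023]
ee_rot: [3.1, -0.507, 0.003]
contact_force: [0.1, -0.1, 6.0]
width: 0.0291
```

```bash
python3 go.py .502 -.3142 .102 -18.6 6;  python3 -c "
from h import *
s=grab('scene','scene7')
cv2.imwrite('pics/s7c.png',cv2.resize(s['frame'][90:210,280:400],None,fx=5,fy=5))
"
```

```text
t 12.35 pos [ 0.5025 -0.3148  0.1023] xyaw -18.57 F [ 0.1 -0.1  6. ] tau [ 0.055  0.142 -0.032] w 0.0291 j [ 0.52  0.82 -0.06  1.78  0.09  0.55 -1.49]
total d [-0.0007 -0.0004  0.0003] rv [ 0.03 -0.1   0.03] | per row d [-0.0001 -0.0001  0.    ] rv [ 0.   -0.02  0.01]
```

View pics/s7c.png

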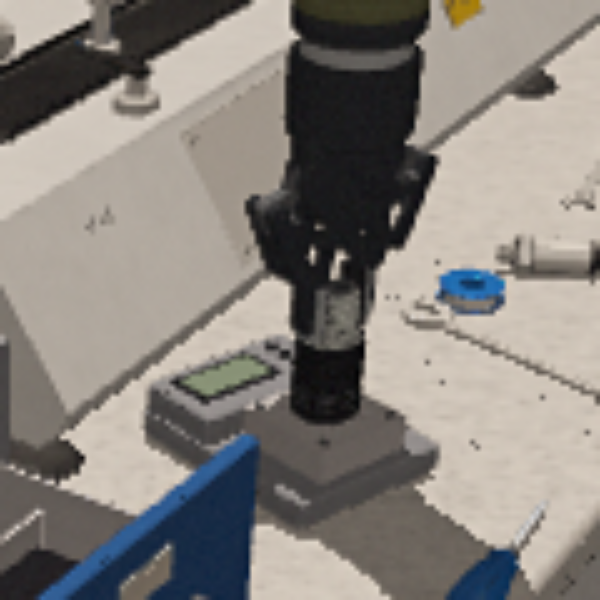

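The fingers hold only the sleeve, at (340,315) in this crop. I'll wind it counterclockwise, which is negative about tool z.

Emit:
carry_out(
  moves=[
    [0,[0,0,0],[0,0,-4]],
    [0,[0,0,0],[0,0,-4]],
    [0,[0,0,0],[0,0,-4]],
    [0,[0,0,0],[0,0,0]],
  ],
)

```text
t: 12.73
tool_pos: [0.5026, -0.3147, 0.1022]
ee_rot: [3.136, -0.175, 0.003]
contact_force: [0.3, 0.3, 5.8]
width: 0.0292
```

```bash
python3 go.py .502 -.3142 .102 31 1
```

```text
t 12.73 pos [ 0.5026 -0.3147  0.1022] xyaw -6.4 F [0.3 0.3 5.8] tau [ 0.026  0.147 -0.014] w 0.0292 j [ 0.55  0.82 -0.12  1.77  0.16  0.55 -1.35]
total d [-0.0006 -0.0005  0.0002] rv [  0.06  -0.09 -37.4 ] | per row d [-0.0006 -0.0005  0.0002] rv [  0.06  -0.09 -37.4 ]
```

Emit:
carry_out(
  moves=[
    [0,[0,0,0],[0,0,-4]],
    [0,[0,0,0],[0,0,-4]],
    [0,[0,0,0],[0,0,-4]],
    [0,[0,0,0],[0,0,0]],
  ],
)

```text
t: 13.07
tool_pos: [0.5026, -0.3146, 0.1022]
ee_rot: [3.137, 0.153, 0.002]
contact_force: [-0.9, 0.4, 5.5]
width: 0.029
```

```bash
python3 go.py .502 -.3142 .102 31 1
```

```text
t 13.07 pos [ 0.5026 -0.3146  0.1022] xyaw 5.6 F [-0.9  0.4  5.5] tau [0.038 0.168 0.04 ] w 0.029 j [ 0.58  0.82 -0.17  1.77  0.24  0.57 -1.21]
total d [-0.0005 -0.0005  0.0002] rv [  0.06  -0.08 -25.4 ] | per row d [-0.0005 -0.0005  0.0002] rv [  0.06  -0.08 -25.4 ]
```

Emit:
carry_out(
  moves=[
    [0,[0,0,0],[0,0,-4]],
    [0,[0,0,0],[0,0,-4]],
    [0,[0,0,0],[0,0,-4]],
    [0,[0,0,0],[0,0,0]],
  ],
)

```text
t: 13.4
tool_pos: [0.5025, -0.3146, 0.1022]
ee_rot: [3.104, 0.48, 0.002]
contact_force: [-0.2, -0.6, 5.0]
width: 0.0293
```

```bash
python3 go.py .502 -.3142 .102 31 1
```

```text
t 13.4 pos [ 0.5025 -0.3146  0.1022] xyaw 17.6 F [-0.2 -0.6  5. ] tau [0.04  0.17  0.013] w 0.0293 j [ 0.61  0.83 -0.23  1.77  0.31  0.58 -1.07]
total d [-0.0003 -0.0005  0.0002] rv [  0.06  -0.06 -13.4 ] | per row d [-0.0003 -0.0005  0.0002] rv [  0.06  -0.06 -13.4 ]
```

Emit:
carry_out(
  moves=[
    [0,[0,0,0],[0,0,-4]],
    [0,[0,0,0],[0,0,-4]],
    [0,[0,0,0],[0,0,-3]],
    [0,[0,0,0],[0,0,0]],
  ],
)

```text
t: 13.73
tool_pos: [0.5024, -0.3145, 0.1022]
ee_rot: [3.044, 0.775, 0.002]
contact_force: [-0.5, 0.0, 6.7]
width: 0.0292
```

```bash
python3 go.py .502 -.3142 .102 31 1
```

```text
t 13.73 pos [ 0.5024 -0.3145  0.1022] xyaw 28.56 F [-0.5  0.   6.7] tau [0.146 0.214 0.013] w 0.0292 j [ 0.64  0.83 -0.28  1.77  0.37  0.59 -0.94]
total d [-0.0002 -0.0004  0.0002] rv [ 0.05 -0.05 -2.44] | per row d [-0.0002 -0.0004  0.0002] rv [ 0.05 -0.05 -2.44]
```

Emit:
carry_out(
  moves=[
    [1,[0,0,0],[0,0,0]],
    [1,[0,0,0],[0,0,0]],
    [1,[0,0,0],[0,0,0]],
    [1,[0,0,0],[0,0,0]],
    [1,[0,0,0],[0,0,0]],
    [1,[0,0,0],[0,0,0]],
    [1,[0,0,-0.03],[0,0,0]],
    [1,[0,0,-0.03],[0,0,0]],
    [1,[0,0,-0.03],[0,0,0]],
    [1,[0,0,-0.03],[0,0,0]],
    [1,[0,0,-0.03],[0,0,0]],
    [1,[0,0,0],[0,0,0]],
  ],
)

```text
t: 14.73
tool_pos: [0.5054, -0.3157, 0.2574]
ee_rot: [3.038, 0.769, 0.014]
contact_force: [0.9, -0.3, 0.3]
width: 0.0852
```

```bash
python3 go.py .502 -.3142 .102 -18.6 1
cat > look.py <<'E'
import sys
from h import *
n=sys.argv[1]
s=grab('scene','scene'+n);t=grab('top','top'+n)
def n1(x): return cv2.convertScaleAbs(x,alpha=2.2)
cv2.imwrite('pics/l'+n+'.png',np.hstack([cv2.resize(n1(s['frame'][135:180,325:370]),None,fx=8,fy=8,interpolation=cv2.INTER_CUBIC),cv2.resize(n1(t['frame'][200:245,400:445]),None,fx=8,fy=8,interpolation=cv2.INTER_CUBIC)]))
print('a',list(range(0,360,10)))
for f,k in((t,'t'),(s,'s')):
  P=pts(f);x0,x1,y0,y1=(412,438,205,240) if k=='t' else (330,365,135,170)
  q=P[y0:y1,x0:x1].reshape(-1,3);q=q[(q[:,2]>.122)&(q[:,2]<.14)];m=np.median(q,0)
  c=np.array(cv2.minEnclosingCircle((q[:,:2]*1000).astype(np.float32))[0])/1000 if len(q) else m[:2]
  print(k,len(q),q.mean(0).round(4),c.round(4))
  for r in(.005,.008,.011): print(k,r,prof(f,c[0],c[1],.131,r))
E
python3 look.py 8
```

```text
t 14.73 pos [ 0.5054 -0.3157  0.2574] xyaw 28.41 F [ 0.9 -0.3  0.3] tau [-0.034 -0.102 -0.018] w 0.0852 j [ 0.69  0.63 -0.37  1.63  0.27  0.92 -0.85]
total d [-0.0033 -0.0044  0.1553] rv [ 0.35 -0.58 47.01] | per row d [-0.0033 -0.0044  0.1553] rv [ 0.35 -0.58 47.01]
a [0, 10, 20, 30, 40, 50, 60, 70, 80, 90, 100, 110, 120, 130, 140, 150, 160, 170, 180, 190, 200, 210, 220, 230, 240, 250, 260, 270, 280, 290, 300, 310, 320, 330, 340, 350]
t 21 [ 0.5111 -0.3075  0.1288] [ 0.5052 -0.3089]
t 0.005 [36, 41, 44, 45, 44, 43, 39, 33, 24, 20, 18, 17, 17, 17, 17, 17, 18, 19, 18, 17, 16, 15, 16, 17, 18, 18, 17, 16, 15, 15, 16, 18, 21, 25, 29, 33]
t 0.008 [60, 60, 58, 57, 57, 54, 51, 48, 37, 30, 25, 20, 17, 16, 17, 19, 20, 21, 22, 21, 19, 17, 19, 20, 21, 20, 19, 18, 18, 18, 17, 18, 24, 35, 46, 55]
t 0.011 [57, 54, 58, 59, 56, 54, 50, 50, 47, 42, 37, 24, 23, 22, 21, 20, 20, 20, 21, 21, 17, 18, 22, 26, 25, 24, 21, 18, 17, 17, 16, 19, 34, 50, 60, 63]
s 65 [ 0.4987 -0.3098  0.129 ] [ 0.5001 -0.3128]
s 0.005 [42, 43, 45, 46, 47, 49, 53, 57, 60, 63, 65, 63, 62, 59, 60, 59, 59, 56, 53, 48, 43, 43, 42, 41, 41, 38, 35, 31, 27, 28, 33, 37, 40, 40, 40, 41]
s 0.008 [40, 45, 52, 57, 62, 68, 73, 77, 78, 81, 82, 82, 77, 75, 80, 83, 82, 80, 72, 64, 55, 50, 46, 42, 40, 39, 37, 33, 28, 28, 33, 37, 36, 36, 36, 37]
s 0.011 [42, 47, 63, 75, 83, 85, 89, 97, 102, 95, 93, 93, 90, 91, 95, 99, 103, 101, 92, 84, 78, 74, 67, 46, 37, 32, 29, 26, 25, 30, 33, 34, 33, 33, 34, 42]
```

View pics/l8.png

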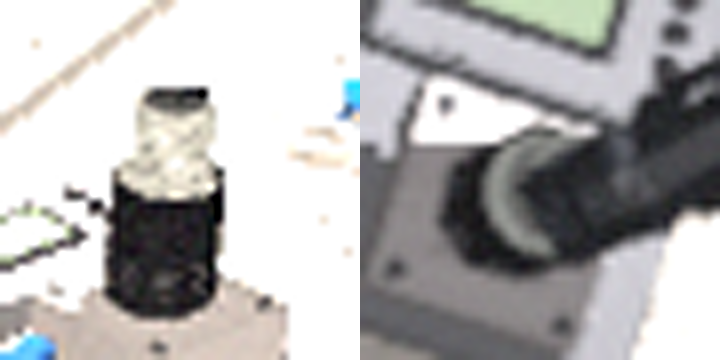

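Emit:
carry_out(
  moves=[
    [1,[0.016,-0.029,0],[0,0,0]],
    [1,[0.016,-0.029,0],[0,0,0]],
    [1,[0.016,-0.029,0],[0,0,0]],
    [1,[0.016,-0.029,0],[0,0,0]],
    [1,[0.016,-0.029,0],[0,0,0]],
    [1,[0.016,-0.029,0],[0,0,0]],
    [1,[0,0,0],[0,0,7]],
    [1,[0,0,0],[0,0,7]],
    [1,[0,0,0],[0,0,7]],
    [1,[0,0,0],[0,0,7]],
    [1,[0,0,0],[0,0,7]],
    [1,[0,0,0],[0,0,7]],
  ],
)

```text
t: 15.83
tool_pos: [0.5023, -0.1156, 0.2497]
ee_rot: [3.118, -0.38, -0.005]
contact_force: [-0.1, 0.6, 0.7]
width: 0.0856
```

```bash
python3 go.py .502 -.3142 .25 -18.6 6; 
python3 look.py 9
```

```text
t 15.83 pos [ 0.5023 -0.1156  0.2497] xyaw -13.91 F [-0.1  0.6  0.7] tau [0.01  0.033 0.016] w 0.0856 j [ 0.23  0.52 -0.14  1.87  0.1   0.76 -1.79]
total d [ 0.0475  0.1929 -0.0003] rv [0.05 0.2  4.69] | per row d [ 0.0079  0.0321 -0.0001] rv [0.01 0.03 0.78]
a [0, 10, 20, 30, 40, 50, 60, 70, 80, 90, 100, 110, 120, 130, 140, 150, 160, 170, 180, 190, 200, 210, 220, 230, 240, 250, 260, 270, 280, 290, 300, 310, 320, 330, 340, 350]
t 97 [ 0.503  -0.3166  0.1303] [ 0.5019 -0.3143]
t 0.005 [71, 71, 71, 71, 71, 70, 69, 67, 66, 66, 66, 66, 66, 68, 69, 69, 70, 71, 71, 71, 71, 71, 71, 71, 62, 55, 47, 52, 56, 60, 63, 66, 69, 70, 70, 70]
t 0.008 [72, 72, 72, 71, 71, 68, 63, 57, 51, 49, 49, 49, 51, 50, 53, 58, 64, 70, 71, 71, 71, 73, 74, 69, 63, 52, 47, 53, 63, 68, 72, 71, 72, 72, 72, 72]
t 0.011 [72, 91, 103, 95, 77, 66, 52, 46, 46, 46, 47, 47, 46, 45, 44, 47, 59, 88, 109, 115, 112, 115, 111, 104, 98, 78, 62, 59, 72, 82, 83, 81, 79, 86, 88, 73]
s 62 [ 0.4988 -0.3101  0.129 ] [ 0.5014 -0.3145]
s 0.005 [93, 94, 95, 97, 98, 98, 99, 100, 103, 111, 118, 119, 117, 111, 109, 109, 108, 103, 103, 102, 100, 99, 97, 96, 86, 73, 60, 50, 48, 64, 78, 92, 93, 93, 93, 93]
s 0.008 [90, 92, 100, 109, 114, 112, 111, 119, 125, 133, 145, 154, 143, 131, 141, 146, 143, 132, 119, 105, 102, 100, 97, 95, 90, 82, 78, 69, 68, 76, 86, 91, 90, 90, 90, 90]
s 0.011 [124, 127, 134, 148, 157, 174, 156, 149, 162, 162, 168, 173, 151, 148, 170, 185, 179, 153, 130, 109, 102, 104, 96, 89, 74, 60, 53, 57, 75, 98, 102, 104, 98, 89, 96, 116]
```

View pics/l9.png

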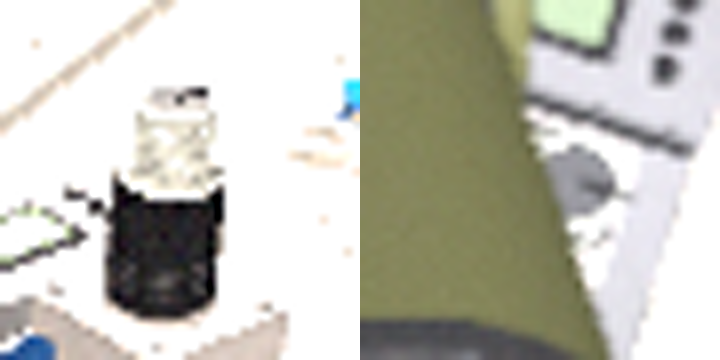

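Emit:
carry_out(
  moves=[
    [1,[-0.009,-0.036,0],[0,0,0]],
    [1,[-0.009,-0.036,0],[0,0,0]],
    [1,[-0.009,-0.036,0],[0,0,0]],
    [1,[-0.009,-0.036,0],[0,0,0]],
    [1,[-0.009,-0.036,0],[0,0,4.7]],
  ],
)

```text
t: 16.35
tool_pos: [0.5011, 0.0711, 0.2503]
ee_rot: [3.102, -0.494, -0.003]
contact_force: [0.6, 0.5, -0.1]
width: 0.0854
```

```bash
python3 go.py .502 -.3142 .25 -18.6 6; sed -i 's/alpha=2.2/alpha=1.5/' look.py
python3 look.py 10; python3 -c "
from h import *
t=load('top10');s=load('scene10')
for f,c in((t,(.5019,-.3143)),(s,(.5005,-.3135))):
  for z,r in((.1005,.0175),(.1005,.0185),(.1005,.0195)): print(r,prof(f,*c,z,r,5)[36:])
"
```

```text
t 16.35 pos [0.5011 0.0711 0.2503] xyaw -18.1 F [ 0.6  0.5 -0.1] tau [-0.014 -0.054 -0.025] w 0.0854 j [-0.16  0.51 -0.11  1.9   0.08  0.74 -2.2 ]
total d [0.1206 0.366  0.0005] rv [0.06 0.1  0.5 ] | per row d [0.0201 0.061  0.0001] rv [0.01 0.02 0.08]
a [0, 10, 20, 30, 40, 50, 60, 70, 80, 90, 100, 110, 120, 130, 140, 150, 160, 170, 180, 190, 200, 210, 220, 230, 240, 250, 260, 270, 280, 290, 300, 310, 320, 330, 340, 350]
t 135 [ 0.5015 -0.3126  0.1303] [ 0.5019 -0.3137]
t 0.005 [67, 67, 67, 67, 67, 67, 67, 67, 68, 68, 68, 68, 67, 67, 68, 68, 68, 68, 68, 67, 67, 67, 68, 68, 62, 55, 48, 51, 54, 57, 60, 63, 65, 66, 66, 67]
t 0.008 [68, 68, 68, 68, 70, 74, 67, 68, 73, 76, 78, 84, 91, 87, 79, 82, 77, 72, 68, 68, 68, 68, 69, 66, 61, 53, 46, 49, 58, 63, 67, 67, 68, 68, 68, 68]
t 0.011 [70, 94, 101, 98, 109, 112, 121, 121, 122, 122, 121, 124, 128, 123, 118, 117, 110, 102, 104, 110, 104, 104, 100, 93, 82, 68, 56, 54, 65, 73, 69, 74, 69, 78, 78, 68]
s 63 [ 0.4994 -0.3102  0.1291] [ 0.5009 -0.3142]
s 0.005 [94, 95, 96, 97, 98, 99, 100, 101, 109, 118, 125, 124, 121, 117, 117, 116, 115, 111, 106,
[... 759 characters left out ...]
 104]
0.0195 [62, 69, 75, 84, 108, 127, 125, 111, 100, 101, 110, 106, 104, 118, 131, 127, 116, 99, 70, 56, 52, 61, 66, 67, 68, 71, 69, 84, 87, 91, 107, 115, 114, 111, 101, 91]
0.0175 [134, 155, 153, 128, 116, 113, 111, 101, 90, 79, 70, 76, 89, 98, 102, 105, 104, 102, 102, 107, 119, 126, 118, 112, 110, 107, 104, 100, 97, 95, 96, 97, 108, 127, 146, 154]
0.0185 [96, 102, 102, 90, 92, 104, 118, 107, 93, 80, 70, 77, 87, 98, 103, 103, 101, 98, 99, 103, 113, 122, 115, 109, 109, 108, 106, 102, 97, 96, 97, 100, 116, 134, 158, 175]
0.0195 [61, 59, 50, 74, 103, 123, 140, 129, 104, 81, 67, 85, 93, 99, 105, 102, 98, 95, 95, 100, 108, 114, 111, 108, 109, 109, 106, 103, 97, 96, 98, 106, 123, 145, 173, 193]
```

View pics/l10.png

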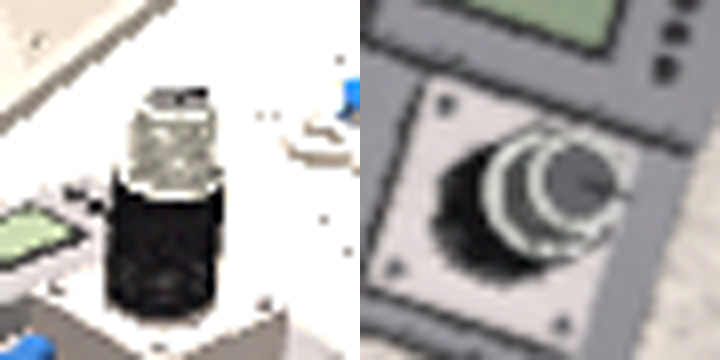

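The pointer is now at about 259° in the top view. It has turned about 46° from where it was, and lines up with mark 1. Ring dips at about 237°, 217° and 190° fit marks 2 to 4. I'll regrasp the body.

Emit:
carry_out(
  moves=[
    [1,[0.0109,0.0333,0],[0,0,0]],
    [1,[0.0109,0.0333,0],[0,0,0]],
    [1,[0.0109,0.0333,0],[0,0,0]],
    [1,[0.0109,0.0333,0],[0,0,0]],
    [1,[0.0109,0.0333,0],[0,0,0]],
    [1,[0.0109,0.0333,0],[0,0,0]],
    [1,[0.0109,0.0333,0],[0,0,0]],
    [1,[0.0109,0.0333,0],[0,0,0]],
    [1,[0.0109,0.0333,0],[0,0,0]],
    [1,[0.0109,0.0333,0],[0,0,0]],
    [1,[0.0109,0.0333,0],[0,0,0]],
    [1,[0,0,0],[0,0,0]],
  ],
)

```text
t: 17.45
tool_pos: [0.4977, -0.3258, 0.2501]
ee_rot: [3.093, -0.51, -0.002]
contact_force: [-1.3, -0.9, 0.2]
width: 0.0855
```

```bash
python3 go.py .502 -.3142 .07 -17.6 9
```

```text
t 17.45 pos [ 0.4977 -0.3258  0.2501] xyaw -18.74 F [-1.3 -0.9  0.2] tau [-0.124  0.032 -0.001] w 0.0855 j [ 0.57  0.62 -0.12  1.64  0.1   0.88 -1.49]
total d [ 0.0004 -0.0136  0.18  ] rv [ 0.39  0.02 -1.14] | per row d [ 0.     -0.0015  0.02  ] rv [ 0.04  0.   -0.13]
```

Emit:
carry_out(
  moves=[
    [1,[0,0,0],[0,0,0]],
    [1,[0,0,0],[0,0,0]],
  ],
)

```text
t: 17.62
tool_pos: [0.5003, -0.315, 0.2503]
ee_rot: [-3.101, 0.496, 0.003]
contact_force: [1.5, 0.6, 0.7]
width: 0.0855
```

```bash
python3 go.py .502 -.3142 .07 -17.6 9
```

```text
t 17.62 pos [ 0.5003 -0.315   0.2503] xyaw -18.16 F [1.5 0.6 0.7] tau [-0.    -0.07   0.051] w 0.0855 j [ 0.56  0.62 -0.13  1.65  0.1   0.88 -1.5 ]
total d [ 0.0017 -0.0011  0.1803] rv [-0.07  0.12 -0.56] | per row d [ 0.0002 -0.0001  0.02  ] rv [-0.01  0.01 -0.06]
```

Emit:
carry_out(
  moves=[
    [1,[0.001,-0.001,0.02],[0,0,0]],
    [1,[0,0,0.025],[0,0,0]],
    [1,[0,0,0.025],[0,0,0]],
    [1,[0,0,0.025],[0,0,0]],
    [1,[0,0,0.025],[0,0,0]],
    [1,[0,0,0.02],[0,0,0]],
    [1,[0,0,0.015],[0,0,0]],
    [1,[0,0,0.015],[0,0,0]],
    [1,[0,0,0.01],[0,0,0]],
    [1,[0,0,0],[0,0,0]],
  ],
)

```text
t: 18.45
tool_pos: [0.5014, -0.3125, 0.0693]
ee_rot: [-3.1, 0.493, 0.006]
contact_force: [0.1, -0.3, -0.9]
width: 0.0852
```

Emit:
carry_out(
  moves=[
    [0,[0,0,0],[0,0,0]],
    [0,[0,0,0],[0,0,0]],
    [0,[0,0,0],[0,0,0]],
    [0,[0,0,0],[0,0,0]],
    [0,[0,0,0],[0,0,0]],
    [0,[0,0,0],[0,0,0]],
    [0,[0,0,0],[0,0,0]],
    [0,[0,0,0],[0,0,0]],
  ],
  force=50,
)

```text
t: 19.12
tool_pos: [0.5031, -0.3152, 0.0726]
ee_rot: [3.101, -0.498, 0.003]
contact_force: [-0.1, 0.8, 5.2]
width: 0.0412
```

```bash
python3 go.py .502 -.3142 .07 -17.6 9;  python3 -c "
from h import *
s=grab('scene','scene11')
cv2.imwrite('pics/s11c.png',cv2.resize(s['frame'][90:210,280:400],None,fx=5,fy=5))
"
```

```text
t 19.12 pos [ 0.5031 -0.3152  0.0726] xyaw -18.26 F [-0.1  0.8  5.2] tau [0.223 0.191 0.019] w 0.0412 j [ 0.54  0.87 -0.09  1.78  0.15  0.49 -1.55]
total d [-0.0014 -0.0006  0.0026] rv [ 0.02 -0.12 -0.66] | per row d [-0.0002 -0.0001  0.0003] rv [ 0.   -0.01 -0.07]
```

View pics/s11c.png

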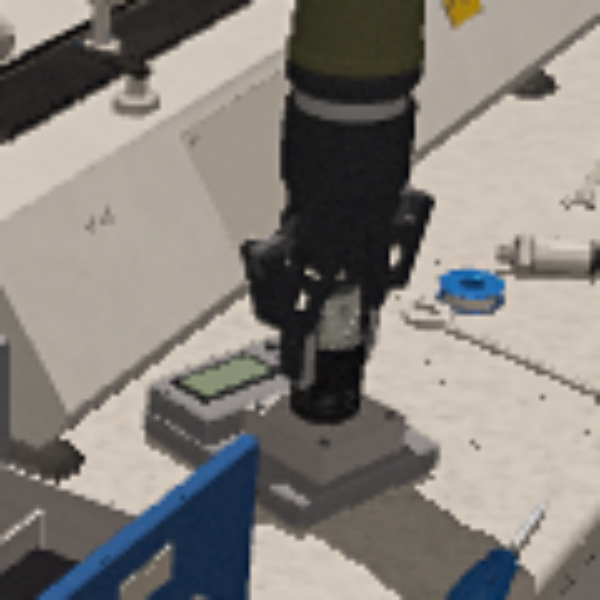

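The pads are on the black body below the sleeve, and the width of 41 mm matches the flats. Lifting now.

Emit:
carry_out(
  moves=[
    [0,[0,0,-0.008],[0,0,0]],
    [0,[0,0,-0.01],[0,0,0]],
    [0,[0,0,-0.012],[0,0,0]],
    [0,[0,0,-0.015],[0,0,0]],
    [0,[0,0,-0.02],[0,0,0]],
    [0,[0,0,-0.025],[0,0,0]],
    [0,[0,0,-0.03],[0,0,0]],
    [0,[0,0,-0.03],[0,0,0]],
    [0,[0,0,-0.03],[0,0,0]],
    [0,[0,0,-0.03],[0,0,0]],
    [0,[0,0,-0.01],[0,0,0]],
    [0,[0,0,0],[0,0,0]],
  ],
)

```text
t: 20.17
tool_pos: [0.5037, -0.3157, 0.2948]
ee_rot: [3.099, -0.499, 0.01]
contact_force: [0.4, -0.4, -3.6]
width: 0.041
```

```bash
python3 go.py .526 -.0118 .29 -1.7 9
```

```text
t 20.17 pos [ 0.5037 -0.3157  0.2948] xyaw -18.28 F [ 0.4 -0.4 -3.6] tau [ 0.01  -0.055  0.048] w 0.041 j [ 0.56  0.57 -0.14  1.59  0.09  0.98 -1.49]
total d [-0.0742 -0.2956  0.0039] rv [  0.13  -0.38 -16.58] | per row d [-0.0082 -0.0328  0.0004] rv [ 0.01 -0.04 -1.84]
```

Emit:
carry_out(
  moves=[
    [0,[-0.0082,-0.0328,0],[0,0,0]],
    [0,[-0.0082,-0.0328,0],[0,0,0]],
    [0,[-0.0082,-0.0328,0],[0,0,0]],
    [0,[-0.0082,-0.0328,0],[0,0,0]],
    [0,[-0.0082,-0.0328,0],[0,0,0]],
    [0,[-0.0082,-0.0328,0],[0,0,0]],
    [0,[-0.0082,-0.0328,0],[0,0,0]],
    [0,[-0.0082,-0.0328,0],[0,0,0]],
    [0,[-0.0082,-0.0328,0],[0,0,-5]],
    [0,[0,0,0],[0,0,-6]],
    [0,[0,0,0],[0,0,-5.6]],
    [0,[0,0,0],[0,0,0]],
  ],
)

```text
t: 21.17
tool_pos: [0.5232, -0.0109, 0.2893]
ee_rot: [3.141, -0.039, -0.007]
contact_force: [-0.4, 0.1, -3.6]
width: 0.0411
```

Emit:
carry_out(
  moves=[
    [0,[0,0,0],[0,0,0]],
    [0,[0,0,0],[0,0,0]],
  ],
)

```text
t: 21.33
tool_pos: [0.524, -0.0122, 0.2903]
ee_rot: [3.141, -0.051, -0.003]
contact_force: [-0.6, 0.2, -3.4]
width: 0.0411
```

```bash
python3 go.py .527 -.0122 .11 -1.7 9;  python3 -c "
from h import *
s=grab('scene','scene12');t=grab('top','top12')
cv2.imwrite('pics/s12c.png',np.hstack([cv2.resize(s['frame'][110:270,210:370],None,fx=2.5,fy=2.5),cv2.resize(t['frame'][130:290,230:390],None,fx=2.5,fy=2.5)]))
P=pts(t);H=cv2.cvtColor(t['frame'],cv2.COLOR_BGR2HSV)
m=(H[...,0]>100)&(H[...,0]<125)&(H[...,1]>150)&(P[...,2]>.135)&(P[...,2]<.152);m[:225]=0;m[260:]=0
q=P[m];print('front',len(q),q.mean(0))"
```

```text
t 21.33 pos [ 0.524  -0.0122  0.2903] xyaw -1.87 F [-0.6  0.2 -3.4] tau [-0.03  -0.03   0.096] w 0.0411 j [ 0.08  0.49 -0.23  1.79  0.14  0.89 -1.81]
total d [ 0.0034 -0.0002  0.1803] rv [ 0.03  0.13 -0.17] | per row d [ 0.0004 -0.      0.02  ] rv [ 0.    0.01 -0.02]
front 206 [0.4529798  0.04365363 0.14294149]
```

View pics/s12c.png

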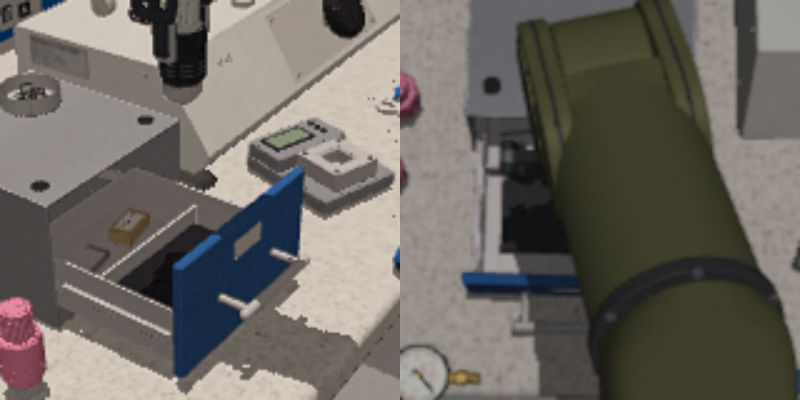

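The driver hangs over the open drawer (180,90 in the left half), and the checker's socket is empty again. I'll lower it into the pocket.

Emit:
carry_out(
  moves=[
    [0,[0.0025,0,0.02],[0,0,0]],
    [0,[0,0,0.025],[0,0,0]],
    [0,[0,0,0.03],[0,0,0]],
    [0,[0,0,0.03],[0,0,0]],
    [0,[0,0,0.03],[0,0,0]],
    [0,[0,0,0.02],[0,0,0]],
    [0,[0,0,0.015],[0,0,0]],
    [0,[0,0,0.01],[0,0,0]],
    [0,[0,0,0],[0,0,0]],
    [0,[0,0,0],[0,0,0]],
  ],
)

```text
t: 22.27
tool_pos: [0.5275, -0.0117, 0.1114]
ee_rot: [3.141, -0.047, 0.0]
contact_force: [0.5, -0.1, -3.2]
width: 0.0411
```

```bash
python3 go.py .527 -.0122 .078 -1.7 9;  python3 -c "
from h import *
s=grab('scene','scene13');t=grab('top','top13')
cv2.imwrite('pics/s13c.png',np.hstack([cv2.resize(s['frame'][110:270,210:370],None,fx=2.5,fy=2.5),cv2.resize(t['frame'][130:290,230:390],None,fx=2.5,fy=2.5)]))"
```

```text
t 22.27 pos [ 0.5275 -0.0117  0.1114] xyaw -1.7 F [ 0.5 -0.1 -3.2] tau [-0.006 -0.039  0.022] w 0.0411 j [ 0.02  0.75 -0.15  1.96  0.24  0.44 -1.9 ]
total d [-0.0005  0.0005  0.0334] rv [ 0.01 -0.01  0.  ] | per row d [-0.0001  0.0001  0.0037] rv [ 0. -0.  0.]
```

View pics/s13c.png

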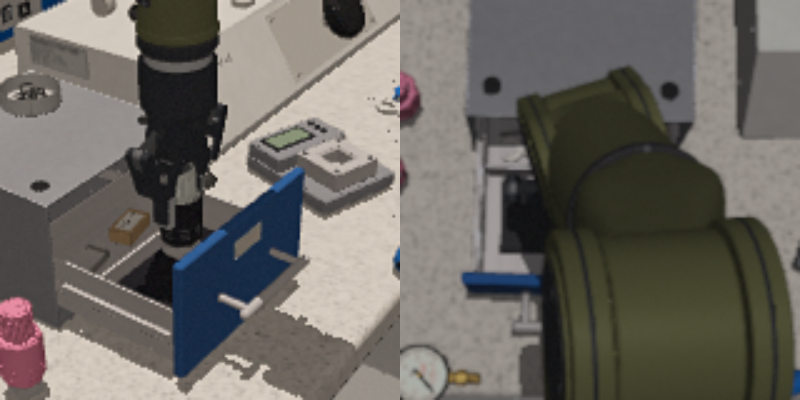

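Emit:
carry_out(
  moves=[
    [0,[0,0,0.006],[0,0,0]],
    [0,[0,0,0.006],[0,0,0]],
    [0,[0,0,0.004],[0,0,0]],
    [0,[0,0,0.003],[0,0,0]],
    [0,[0,0,0.003],[0,0,0]],
  ],
)

```text
t: 22.78
tool_pos: [0.5271, -0.0115, 0.0889]
ee_rot: [3.141, -0.046, -0.0]
contact_force: [0.2, -0.5, -3.4]
width: 0.0414
```

Emit:
carry_out(
  moves=[
    [0,[0,0,0.003],[0,0,0]],
    [0,[0,0,0.003],[0,0,0]],
    [0,[0,0,0.003],[0,0,0]],
  ],
)

```text
t: 23.03
tool_pos: [0.5273, -0.0115, 0.08]
ee_rot: [3.141, -0.046, 0.0]
contact_force: [-0.9, -0.8, -2.9]
width: 0.0415
```

Emit:
carry_out(
  moves=[
    [0,[0,0,0.0025],[0,0,0]],
    [0,[0,0,0.002],[0,0,0]],
    [0,[0,0,0.001],[0,0,0]],
  ],
)

```text
t: 23.28
tool_pos: [0.5278, -0.0116, 0.0755]
ee_rot: [3.141, -0.046, 0.002]
contact_force: [-2.4, -0.4, 15.5]
width: 0.041
```

Emit:
carry_out(
  moves=[
    [0,[0,0,-0.001],[0,0,0]],
    [1,[0,0,0],[0,0,0]],
    [1,[0,0,0],[0,0,0]],
    [1,[0,0,0],[0,0,0]],
    [1,[0,0,0],[0,0,0]],
    [1,[0,0,0],[0,0,0]],
    [1,[0,0,0],[0,0,0]],
    [1,[0,0,-0.02],[0,0,0]],
    [1,[0,0,-0.03],[0,0,0]],
    [1,[0,0,-0.03],[0,0,0]],
    [1,[0,0,-0.03],[0,0,0]],
    [1,[0,0,-0.03],[0,0,0]],
  ],
)

```text
t: 24.28
tool_pos: [0.5268, -0.0116, 0.2172]
ee_rot: [3.141, -0.045, -0.001]
contact_force: [0.6, -0.8, -0.6]
width: 0.0858
```

Emit:
carry_out(
  moves=[
    [1,[0,0,-0.03],[0,0,0]],
    [1,[0,0,-0.02],[0,0,0]],
    [0,[-0.03,0,0],[0,0,0]],
    [0,[-0.03,0,0],[0,0,0]],
    [0,[-0.03,0,0],[0,0,0]],
    [0,[-0.02,0,0],[0,0,0]],
    [0,[0,0,0],[0,0,0]],
  ],
)

```text
t: 24.87
tool_pos: [0.4118, -0.0089, 0.2656]
ee_rot: [3.14, -0.045, -0.009]
contact_force: [-0.1, 0.3, -0.5]
width: 0.0254
```

```bash
python3 go.py .405 -.009 .10 -1.7 9;  python3 -c "
from h import *
s=grab('scene','scene14');t=grab('top','top14')
cv2.imwrite('pics/s14c.png',np.hstack([cv2.resize(s['frame'][110:270,210:370],None,fx=2.5,fy=2.5),cv2.resize(t['frame'][130:290,230:390],None,fx=2.5,fy=2.5)]))"
```

```text
t 24.87 pos [ 0.4118 -0.0089  0.2656] xyaw -1.63 F [-0.1  0.3 -0.5] tau [ 0.002 -0.018 -0.013] w 0.0254 j [ 0.08  0.37 -0.24  2.11  0.14  0.68 -1.86]
total d [-0.0059  0.      0.1657] rv [0.1  0.31 0.07] | per row d [-0.0007  0.      0.0184] rv [0.01 0.03 0.01]
```

View pics/s14c.png

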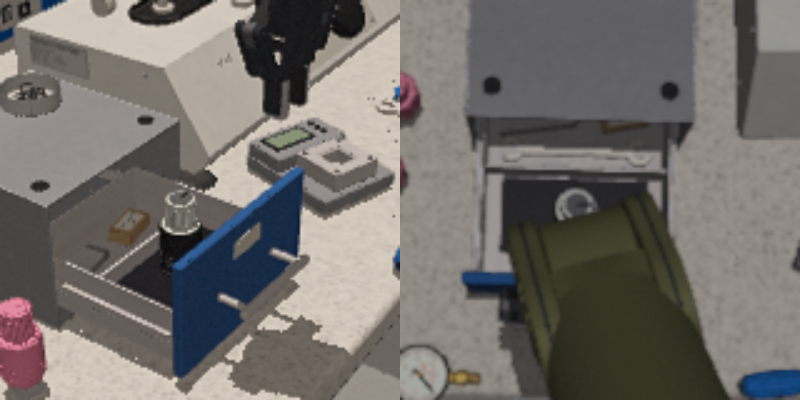

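The driver stands upright in the pocket (180,220 in the left half). I'll check the sleeve pointer up close before shutting the drawer.

```bash
python3 -c "
from h import *
s=load('scene14');t=load('top14')
print(proj(s,[.527,-.012,.134]),proj(t,[.527,-.012,.134]))
u,v=proj(s,[.527,-.012,.12]).astype(int);a,b=proj(t,[.527,-.012,.12]).astype(int)
f=lambda i,u,v:cv2.resize(cv2.convertScaleAbs(i[v-20:v+20,u-20:u+20],alpha=1.5),None,fx=10,fy=10,interpolation=cv2.INTER_CUBIC)
cv2.imwrite('pics/s14d.png',np.hstack([f(s['frame'],u,v),f(t['frame'],a,b)]))
for f,x0,x1,y0,y1,k in((s,u-15,u+15,v-20,v+10,'s'),(t,a-15,a+15,b-15,b+15,'t')):
  q=pts(f)[y0:y1,x0:x1].reshape(-1,3);q=q[(q[:,2]>.125)&(q[:,2]<.142)];c=np.array(cv2.minEnclosingCircle((q[:,:2]*1000).astype(np.float32))[0])/1000
  print(k,len(q),q.mean(0).round(4),c.round(4))
  for r in(.005,.008,.011):print(r,[(180+5*i,x) for i,x in enumerate(prof(f,*c,.134,r,5)[36:65])][6:28:1])
"
```

```text
[281.16741297 188.95602696] [300.16188247 211.48931988]
s 91 [ 0.5225 -0.0075  0.1323] [ 0.525  -0.0086]
0.005 [(210, 96), (215, 97), (220, 97), (225, 97), (230, 97), (235, 97), (240, 96), (245, 95), (250, 94), (255, 92), (260, 90), (265, 86), (270, 83), (275, 80), (280, 81), (285, 84), (290, 87), (295, 91), (300, 94), (305, 98), (310, 98), (315, 98)]
0.008 [(210, 97), (215, 97), (220, 96), (225, 96), (230, 96), (235, 96), (240, 97), (245, 97), (250, 93), (255, 87), (260, 80), (265, 70), (270, 63), (275, 62), (280, 63), (285, 65), (290, 71), (295, 79), (300, 88), (305, 97), (310, 98), (315, 97)]
0.011 [(210, 137), (215, 129), (220, 119), (225, 109), (230, 100), (235, 94), (240, 93), (245, 94), (250, 96), (255, 97), (260, 98), (265, 88), (270, 67), (275, 53), (280, 51), (285, 62), (290, 74), (295, 83), (300, 90), (305, 96), (310, 97), (315, 98)]
t 112 [ 0.5276 -0.0104  0.1334] [ 0.5271 -0.0107]
0.005 [(210, 70), (215, 70), (220, 70), (225, 68), (230, 65), (235, 63), (240, 60), (245, 57), (250, 54), (255, 50), (260, 50), (265, 50), (270, 49), (275, 49), (280, 49), (285, 51), (290, 54), (295, 57), (300, 59), (305, 62), (310, 64), (315, 66)]
0.008 [(210, 68), (215, 69), (220, 70), (225, 70), (230, 70), (235, 70), (240, 70), (245, 67), (250, 62), (255, 56), (260, 51), (265, 49), (270, 49), (275, 48), (280, 49), (285, 54), (290, 59), (295, 64), (300, 66), (305, 67), (310, 68), (315, 69)]
0.011 [(210, 55), (215, 58), (220, 60), (225, 61), (230, 66), (235, 75), (240, 80), (245, 81), (250, 79), (255, 72), (260, 62), (265, 55), (270, 55), (275, 53), (280, 57), (285, 62), (290, 66), (295, 73), (300, 78), (305, 80), (310, 82), (315, 83)]
```

View pics/s14d.png

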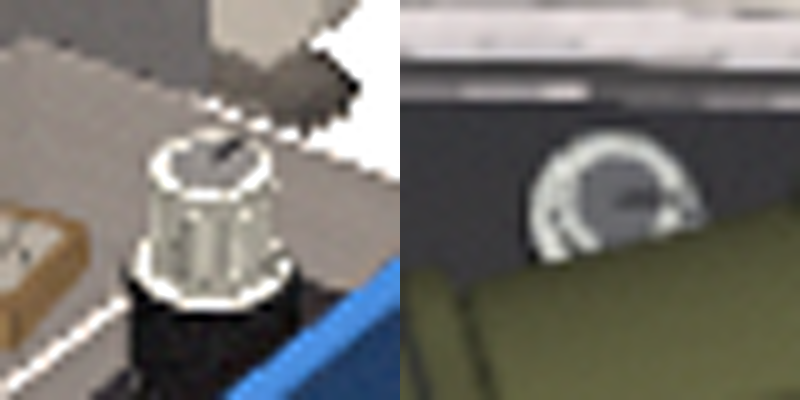

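The pointer is at about 270° in both views. The body's -x side is at about 268°, so the sleeve is on mark 1. Next I'll lower the shut fingers in front of the drawer, above the handle.

Emit:
carry_out(
  moves=[
    [0,[-0.006,0,0.02],[0,0,0]],
    [0,[0,0,0.02],[0,0,0]],
    [0,[0,0,0.02],[0,0,0]],
    [0,[0,0,0.02],[0,0,0]],
    [0,[0,0,0.02],[0,0,0]],
    [0,[0,0,0.02],[0,0,0]],
    [0,[0,0,0.02],[0,0,0]],
    [0,[0,0,0],[0,0,0]],
  ],
)

```text
t: 25.63
tool_pos: [0.4114, -0.0079, 0.123]
ee_rot: [3.141, -0.044, -0.006]
contact_force: [-0.7, 0.3, -0.9]
width: 0.0002
```

```bash
python3 go.py .405 -.009 .102 -1.7 9;  python3 -c "
from h import *
s=grab('scene','scene15')
cv2.imwrite('pics/s15c.png',cv2.resize(s['frame'][110:270,210:370],None,fx=3.5,fy=3.5))"
```

```text
t 25.63 pos [ 0.4114 -0.0079  0.123 ] xyaw -1.62 F [-0.7  0.3 -0.9] tau [ 0.025  0.016 -0.029] w 0.0002 j [-0.03  0.65 -0.1   2.29  0.28  0.22 -1.98]
total d [-0.0063  0.0012  0.021 ] rv [0.03 0.21 0.08] | per row d [-0.0007  0.0001  0.0023] rv [0.   0.02 0.01]
```

View pics/s15c.png

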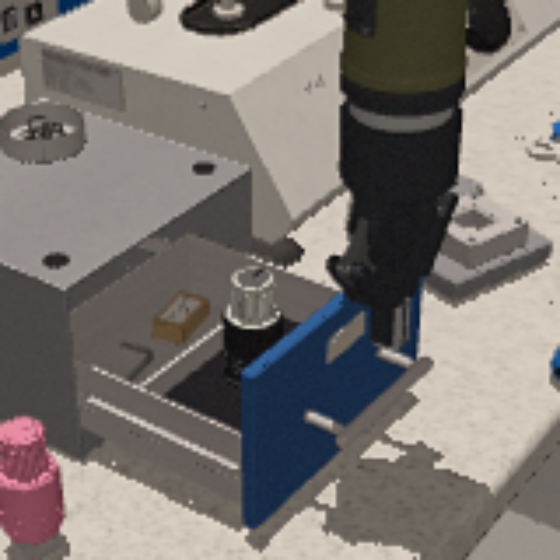

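Emit:
carry_out(
  moves=[
    [0,[0,0,0.01],[0,0,0]],
    [0,[0,0,0.008],[0,0,0]],
    [0,[0.008,0,0],[0,0,0]],
    [0,[0.008,0,0],[0,0,0]],
    [0,[0.008,0,0],[0,0,0]],
    [0,[0.006,0,0],[0,0,0]],
  ],
)

```text
t: 26.18
tool_pos: [0.4426, -0.0091, 0.1086]
ee_rot: [-3.141, 0.046, -0.002]
contact_force: [-2.3, 0.8, 0.7]
width: -0.0003
```

```bash
python3 go.py .60 -.0135 .105 -1.7 9
```

```text
t 26.18 pos [ 0.4426 -0.0091  0.1086] xyaw -1.68 F [-2.3  0.8  0.7] tau [0.173 0.4   0.006] w -0.0003 j [-0.02  0.7  -0.1   2.21  0.28  0.24 -1.97]
total d [ 0.1575 -0.0002  0.0037] rv [-0.01 -0.06  0.02] | per row d [ 0.0175 -0.      0.0004] rv [-0.   -0.01  0.  ]
```

Emit:
carry_out(
  moves=[
    [0,[0.008,0,0],[0,0,0]],
    [0,[0.01,0,0],[0,0,0]],
    [0,[0.01,0,0],[0,0,0]],
    [0,[0.01,0,0],[0,0,0]],
    [0,[0.01,0,0],[0,0,0]],
    [0,[0.01,0,0],[0,0,0]],
    [0,[0.01,0,0],[0,0,0]],
    [0,[0.01,0,0],[0,0,0]],
    [0,[0.01,0,0],[0,0,0]],
    [0,[0.01,0,0],[0,0,0]],
    [0,[0.01,0,0],[0,0,0]],
    [0,[0.01,0,0],[0,0,0]],
  ],
)

```text
t: 27.18
tool_pos: [0.5596, -0.0124, 0.1082]
ee_rot: [-3.141, 0.046, 0.001]
contact_force: [-2.5, 0.9, 0.9]
width: 0.0001
```

```bash
python3 go.py .60 -.0135 .105 -1.7 9;  python3 -c "
from h import *
s=grab('scene','scene16')
cv2.imwrite('pics/s16c.png',cv2.resize(s['frame'][110:270,210:370],None,fx=3.5,fy=3.5))"
```

```text
t 27.18 pos [ 0.5596 -0.0124  0.1082] xyaw -1.67 F [-2.5  0.9  0.9] tau [0.205 0.515 0.01 ] w 0.0001 j [ 0.04  0.78 -0.18  1.87  0.25  0.51 -1.9 ]
total d [ 0.0404 -0.0001  0.0032] rv [-0.02  0.04  0.03] | per row d [ 0.0045 -0.      0.0004] rv [-0.  0.  0.]
```

View pics/s16c.png

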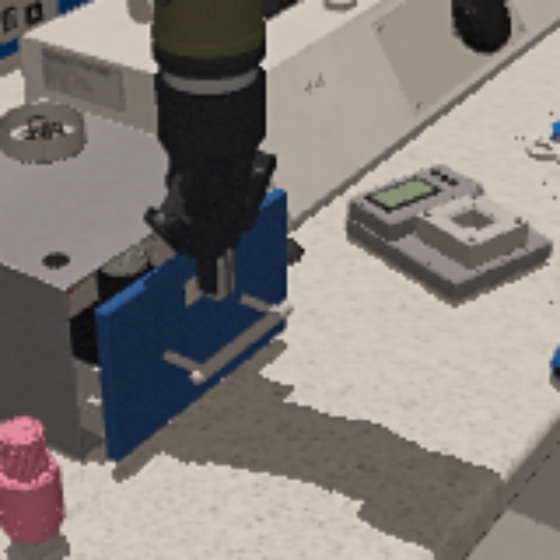

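Emit:
carry_out(
  moves=[
    [0,[0.007,0,0],[0,0,0]],
    [0,[0.006,0,0],[0,0,0]],
    [0,[0.005,0,0],[0,0,0]],
  ],
)

```text
t: 27.48
tool_pos: [0.5693, -0.0132, 0.1071]
ee_rot: [3.139, -0.045, -0.027]
contact_force: [-23.9, 1.7, 17.7]
width: 0.0002
```

Emit:
carry_out(
  moves=[
    [0,[0.005,0,0],[0,0,0]],
    [0,[0.004,0,0],[0,0,0]],
  ],
)

```text
t: 27.65
tool_pos: [0.5717, -0.0135, 0.1062]
ee_rot: [3.138, -0.044, -0.047]
contact_force: [-22.2, 0.6, 13.9]
width: 0.0
```

Emit:
carry_out(
  moves=[
    [0,[0.004,0,0],[0,0,0]],
    [0,[0.003,0,0],[0,0,0]],
  ],
)

```text
t: 27.82
tool_pos: [0.5823, -0.0137, 0.1062]
ee_rot: [3.139, -0.045, -0.036]
contact_force: [-26.5, 2.3, 16.6]
width: 0.0001
```

```bash
python3 go.py .60 -.0135 .105 -1.7 9;  python3 -c "
from h import *
s=grab('scene','scene17');t=grab('top','top17')
cv2.imwrite('pics/s17c.png',np.hstack([cv2.resize(s['frame'][110:270,190:350],None,fx=3.5,fy=3.5)]))
P=pts(s);H=cv2.cvtColor(s['frame'],cv2.COLOR_BGR2HSV)
m=(H[...,0]>100)&(H[...,0]<125)&(H[...,1]>150);m[:170]=0;m[:,:200]=0;m[260:]=0;m[:,330:]=0
q=P[m];q=q[(q[:,2]>.02)&(q[:,2]<.14)&(abs(q[:,1])<.15)];
import numpy as np
A=np.c_[q[:,1],np.ones(len(q))];print('face x at y=-.012:',len(q),np.median(q[:,0]),np.linalg.lstsq(A,q[:,0],rcond=None)[0])
"
```

```text
t 27.82 pos [ 0.5823 -0.0137  0.1062] xyaw -1.64 F [-26.5   2.3  16.6] tau [ 0.404  4.811 -0.041] w 0.0001 j [ 0.05  0.82 -0.19  1.78  0.24  0.6  -1.88]
total d [ 0.0178 -0.0007  0.0008] rv [0.16 1.32 0.07] | per row d [ 0.002  -0.0001  0.0001] rv [0.02 0.15 0.01]
face x at y=-.012: 1560 0.5942481748368824 [0.03177154 0.59431671]
```

View pics/s17c.png

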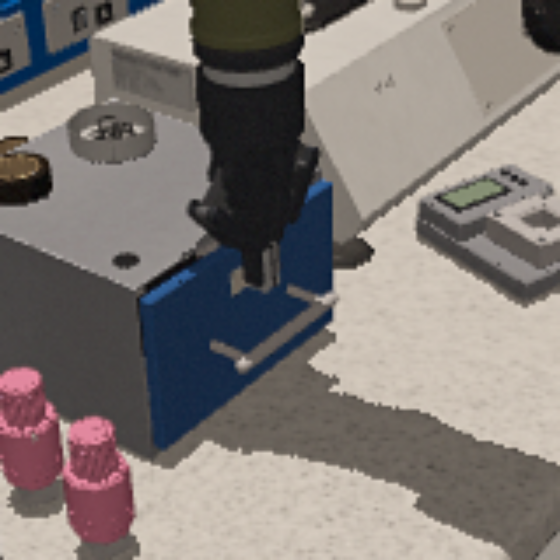

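Emit:
carry_out(
  moves=[
    [0,[0.003,0,0],[0,0,0]],
    [0,[0,0,0],[0,0,0]],
  ],
)

```text
t: 28.08
tool_pos: [0.5821, -0.0138, 0.1062]
ee_rot: [3.138, -0.044, -0.046]
contact_force: [-26.5, 0.8, 17.1]
width: -0.0003
```

Emit:
carry_out(
  moves=[
    [0,[-0.01,0,0],[0,0,0]],
    [0,[-0.02,0,0],[0,0,0]],
    [0,[-0.03,0,-0.005],[0,0,0]],
    [0,[-0.03,0,-0.02],[0,0,0]],
    [0,[-0.03,0,-0.03],[0,0,0]],
    [0,[0,0,-0.03],[0,0,0]],
    [0,[0,0,-0.03],[0,0,0]],
    [0,[0,0,-0.03],[0,0,0]],
    [0,[0,-0.04,0],[0,0,0]],
    [0,[0,-0.04,0],[0,0,0]],
    [0,[0,-0.04,0],[0,0,0]],
    [0,[0,-0.04,0],[0,0,0]],
  ],
)

```text
t: 29.08
tool_pos: [0.4822, 0.1514, 0.2531]
ee_rot: [-3.141, 0.048, -0.003]
contact_force: [0.3, 0.2, 0.4]
width: 0.0003
```

Emit:
carry_out(
  moves=[
    [0,[0,-0.04,0],[0,0,0]],
    [0,[0,-0.04,0],[0,0,0]],
    [0,[0,-0.04,0],[0,0,0]],
    [0,[0,0,0],[0,0,0]],
  ],
)

```text
t: 29.42
tool_pos: [0.4837, 0.2816, 0.2531]
ee_rot: [-3.131, 0.026, -0.003]
contact_force: [0.7, 1.1, 0.4]
width: 0.0001
```

```bash
python3 go.py .60 -.0135 .105 -1.7 9;  python3 -c "
from h import *
s=grab('scene','scene18');t=grab('top','top18')
cv2.imwrite('pics/s18c.png',np.hstack([cv2.resize(s['frame'][130:270,170:330],None,fx=2.5,fy=2.5),cv2.resize(t['frame'][80:280,230:370],None,fx=2.8,fy=2.8)[:350]]))
P=pts(t);H=cv2.cvtColor(t['frame'],cv2.COLOR_BGR2HSV)
m=(H[...,0]>100)&(H[...,0]<125)&(H[...,1]>150)&(P[...,2]>.13)&(P[...,2]<.155);m[:150]=0;m[280:]=0
q=P[m];print('front top',len(q),q.mean(0),cv2.minAreaRect((q[:,:2]*1000).astype(np.float32)))
"
```

```text
t 29.42 pos [0.4837 0.2816 0.2531] xyaw -0.96 F [0.7 1.1 0.4] tau [0.085 0.    0.006] w 0.0001 j [-0.46  0.57 -0.23  1.75  0.16  0.83 -2.36]
total d [0.121  0.2946 0.1452] rv [-0.59 -0.1   0.74] | per row d [0.0134 0.0327 0.0161] rv [-0.07 -0.01  0.08]
front top 455 [ 0.5989954  -0.01583531  0.14238901] ((599.7029418945312, -14.695053100585938), (209.11325073242188, 12.77136516571045), 88.51728820800781)
```

View pics/s18c.png

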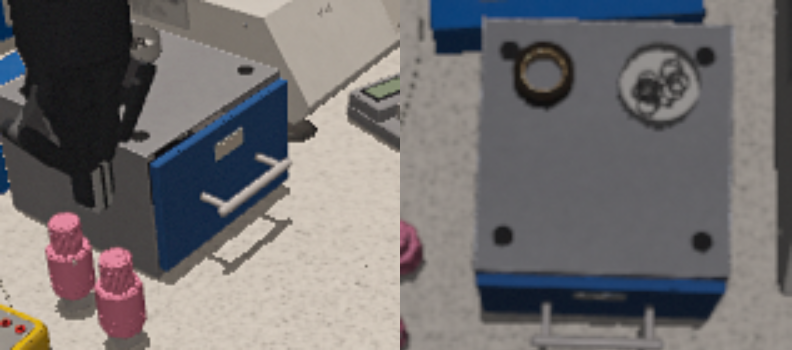

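```bash
python3 -c "
from h import *
for k in ('17','18'):
  s=load('scene'+k)
  P=pts(s);H=cv2.cvtColor(s['frame'],cv2.COLOR_BGR2HSV)
  m=(H[...,0]>100)&(H[...,0]<125)&(H[...,1]>150);m[:160]=0;m[:,:225]=0;m[260:]=0;m[:,330:]=0
  q=P[m];q=q[(q[:,2]>.02)&(q[:,2]<.13)&(abs(q[:,1])<.09)]
  A=np.c_[q[:,1],np.ones(len(q))];print(k,len(q),np.median(q[:,0]),np.linalg.lstsq(A,q[:,0],rcond=None)[0])
t=load('top18');P=pts(t);q=P[80:190,250:360].reshape(-1,3);q=q[(q[:,2]>.148)&(q[:,2]<.158)];r=cv2.minAreaRect((q[:,:2]*1000).astype(np.float32));print(r)
# profile along depth near y=.05: x where z changes
for u in (270,285,320,335):
  print(u,[(round(float(P[v,u,0]),4),round(float(P[v,u,2]),3)) for v in range(170,192)][::1])
"
```

```text
17 1172 0.5942277059425174 [0.02428758 0.59422141]
18 1223 0.5941108090883713 [0.02470836 0.5939457 ]
((713.2039794921875, -16.524032592773438), (220.01820373535156, 239.16114807128906), 88.40357971191406)
270 [(0.6237, 0.154), (0.6221, 0.151), (0.6188, 0.154), (0.6168, 0.153), (0.6147, 0.151), (0.612, 0.152), (0.6094, 0.153), (0.6347, 0.023), (0.6063, 0.145), (0.6049, 0.14), (0.6018, 0.143), (0.5991, 0.144), (0.5973, 0.141), (0.3641, 1.291), (0.5964, 0.121), (0.5967, 0.107), (0.5965, 0.095), (0.5961, 0.084), (0.5955, 0.073), (0.5958, 0.058), (0.5961, 0.042), (0.5961, 0.027)]
285 [(0.6242, 0.153), (0.6221, 0.151), (0.6191, 0.154), (0.617, 0.153), (0.6148, 0.152), (0.6121, 0.152), (0.6105, 0.148), (0.6079, 0.149), (0.6322, 0.023), (0.6039, 0.145), (0.3641, 1.291), (0.5998, 0.141), (0.598, 0.138), (0.5946, 0.143), (0.5952, 0.128), (0.5951, 0.116), (0.5955, 0.101), (0.5946, 0.092), (0.5951, 0.076), (0.5951, 0.062), (0.5955, 0.046), (0.5944, 0.038)]
320 [(0.6247, 0.152), (0.6217, 0.155), (0.6201, 0.151), (0.6165, 0.156), (0.6141, 0.156), (0.3641, 1.291), (0.6108, 0.149), (0.6079, 0.151), (0.6059, 0.149), (0.6298, 0.023), (0.6023, 0.143), (0.6003, 0.141), (0.5972, 0.144), (0.5952, 0.142), (0.593, 0.14), (0.5929, 0.129), (0.5924, 0.119), (0.5929, 0.103), (0.5923, 0.093), (0.5919, 0.082), (0.5932, 0.061), (0.5927, 0.05)]
335 [(0.6247, 0.153), (0.6232, 0.149), (0.6192, 0.156), (0.6173, 0.153), (0.6147, 0.154), (0.6129, 0.151), (0.6097, 0.155), (0.6076, 0.153), (0.6063, 0.148), (0.6293, 0.027), (0.6023, 0.144), (0.6004, 0.141), (0.598, 0.141), (0.5957, 0.14), (0.5929, 0.142), (0.5919, 0.135), (0.5914, 0.124), (0.5916, 0.11), (0.5918, 0.096), (0.5925, 0.079), (0.5928, 0.064), (0.5917, 0.056)]
```

```bash
python3 -c "
from h import *
a=load('scene18')['frame'];b=load('top18')['frame'];cv2.imwrite('pics/fin.png',np.hstack([cv2.resize(a,(400,300)),cv2.resize(b,(400,300))]))"
```

```text
(no output)
```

View pics/fin.png

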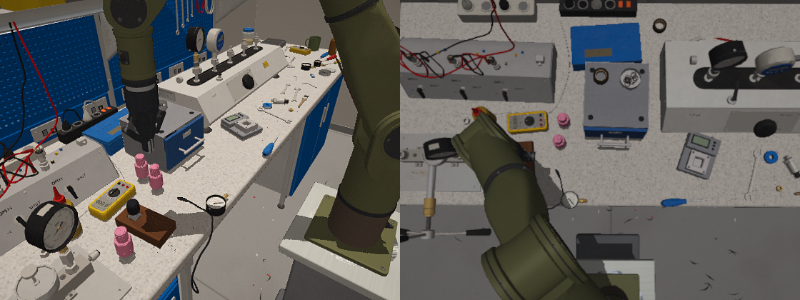

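The drawer is shut, the checker's socket is empty, and the preset driver and the other things on the bench are where they were. The arm is clear of everything, so I'll hand the job in.

```bash
python3 -c "
from cell import workorder
print(workorder.job_done())"
```

```text
the job is handed in; nothing more can be done
None
```

The torque driver is put away with its sleeve wound back to mark 1, in the drawer, which is pushed fully home. I handed the job in at about 29.5 s of the 72 s allowed.

**What I did:** I carried the driver by its body to the checker socket and let go, then wound the sleeve back about 47° counterclockwise, from mark 3 to mark 1. I then took it by the body again, stood it in the drawer pocket and pushed the drawer in with the shut fingers.

**Last checks:**
- **Sleeve:** with the driver in the pocket, the pointer read about 270° in both views, against about 268° expected for mark 1. The next marks are 23° away on either side.
- **Drawer:** resistance began about 13 mm before the end, then the drawer jumped in and stopped. It did not move under a 26 N push, although the catch needs only about 11 N, and it did not spring back when I let go. I saw no click directly.
- **Rest of the bench:** the preset driver is still in its stand, the other things look undisturbed, and the arm was touching nothing.

**Disagreements:**
- **Views:** the two cameras placed the sleeve and socket 1–3 mm apart, within what the fits allowed.
- **Checker reading:** in the checker the pointer read about 8° past nominal, which I put down to socket play and centring error. The reading in the pocket did not show it.

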